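# Put away the glassware after a measurement

### The job

Sort the glassware left on the bench: stand the large and the small amber bottle upright on the floor of the grey divided tray, each in the bay of its own size, lay the two cuvettes (narrow and wide) flat on the floor of the flat metal tray, not one on the other, and stand the loose stopper on its head in the white dish. It is glass, so set each piece down gently, never dropping it, and let go of everything. Leave the beaker and the wash bottle where they are.

Things in the scene. Friction and masses are not known exactly. Their poses are not given: they have to be found in the camera images.
- large_bottle: Large amber glass bottle with a black screw cap, loose, standing upright. 92 mm tall: body 56 mm in diameter up to 53 mm, sloping shoulder up to 66 mm, neck 28 mm in diameter; cap 34 mm in diameter from 70 to 92 mm height. About 0.16 kg. Easily lifted by its cap. Origin: centre of its underside; z up along its axis.
- small_bottle: Small amber glass bottle with a black screw cap, loose, standing upright. 76 mm tall: body 34 mm in diameter up to 46 mm, sloping shoulder up to 54 mm, neck 18 mm in diameter; cap 24 mm in diameter from 58 to 76 mm height. About 0.05 kg. Easily lifted by its cap. Origin: centre of its underside; z up along its axis.
- narrow_cell: Narrow cuvette, a pale frosted glass bar with a white cap at its +x end, loose, lying on its side: 45 mm long (x), 12.5 mm wide (y), 12.5 mm high (z). About 0.015 kg. Origin: the centre of the bar, 6.25 mm above what it lies on.
- wide_cell: Wide cuvette, a pale frosted glass bar with a white cap at its +x end, loose, lying on its broad side: 45 mm long (x), 24 mm wide (y), 12.5 mm high (z). About 0.025 kg. Origin: the centre of the bar, 6.25 mm above what it lies on.
- stopper: Amber glass bottle stopper, loose, standing on its flat round head with the plug pointing up. Head 34 mm in diameter and 8 mm thick, at the bottom; the plug rises from it from 10 mm (23 mm in diameter) to 36 mm height (19 mm in diameter). About 0.03 kg. Origin: centre of its underside (the head's flat face); z up along the plug.
- bottle_tray: Grey plastic tray with two bays, fixed to the bench: 84 mm (x) by 142 mm (y), walls 4 mm thick and 25 mm high, floor 4 mm thick, one dividing wall across. Large bay, for the large bottle: inside 76 by 76 mm, its centre at y = -29 mm from the origin. Small bay, for the small bottle: inside 76 mm (x) by 54 mm (y), its centre at y = +40 mm. Origin: centre of the tray's underside, on the bench; z up.
- cell_tray: Flat aluminium tray for the cuvettes, fixed to the bench: 96 mm (x) by 156 mm (y) outside, 90 by 150 mm inside, rim 10 mm high and 3 mm thick, floor 3 mm thick, no divisions. Origin: centre of its underside, on the bench; z up.
- dish: Round white ceramic dish for the stopper, fixed to the bench: 92 mm in outer diameter, 18 mm high, flat floor 5 mm thick and about 82 mm in diameter inside. Origin: centre of its underside, on the bench; z up.
- beaker: Empty glass beaker, a bystander, loose: 68 mm in diameter, 85 mm tall. Not to be moved. Origin: centre of its underside.
- wash_bottle: White plastic wash bottle with a blue collar, a bystander, loose: 64 mm in diameter, about 180 mm tall with its spout. Not to be moved. Origin: centre of its underside.
Things that resemble listed ones, but are neither listed nor needed, are in the scene too. Leave any red or turquoise look-alike of the wide_cell alone.

How it is judged (in metres and radians):
At the end, for the whole second after the job is handed in: Each bottle stands on the floor of its own bay, the stopper on its head on the dish floor (within 27 mm of its centre), all upright within 0.15 rad; both cuvettes lie level within 0.15 rad on the metal tray floor (within 3 mm), inside the rim; all at rest (x of large_bottle in the frame of bottle_tray between -0.0125 and 0.0125 m and y of large_bottle in the frame of bottle_tray between -0.0415 and -0.0165 m and z of large_bottle in the frame of bottle_tray between 0.001 and 0.009 m and x of small_bottle in the frame of bottle_tray between -0.0235 and 0.0235 m and y of small_bottle in the frame of bottle_tray between 0.0275 and 0.0525 m and z of small_bottle in the frame of bottle_tray between 0.001 and 0.009 m and x of narrow_cell in the frame of cell_tray between -0.042 and 0.042 m and y of narrow_cell in the frame of cell_tray between -0.072 and 0.072 m and z of narrow_cell in the frame of cell_tray between 0.006 and 0.0125 m and angle between narrow_cell's own x axis and vertical between 1.42 and 1.72 rad and x of wide_cell in the frame of cell_tray between -0.042 and 0.042 m and y of wide_cell in the frame of cell_tray between -0.072 and 0.072 m and z of wide_cell in the frame of cell_tray between 0.006 and 0.0125 m and angle between wide_cell's own x axis and vertical between 1.42 and 1.72 rad and horizontal distance between stopper and dish below 0.027 m and z of stopper in the frame of dish between 0.002 and 0.01 m and angle between each of large_bottle, small_bottle, stopper's own z axis and vertical below 0.15 rad and linear speed of each of large_bottle, small_bottle, narrow_cell, wide_cell, stopper below 0.02 m/s and angular speed of each of large_bottle, small_bottle, narrow_cell, wide_cell, stopper below 0.3 rad/s); the robot touches nothing.
It fails at once if a piece of glassware is dropped, thrown or knocked flying (moves faster than 0.6 m/s while the fingers do not hold it) ((linear speed of large_bottle above 0.6 m/s and contact force between large_bottle and the fingers below 0.3 N) or (linear speed of small_bottle above 0.6 m/s and contact force between small_bottle and the fingers below 0.3 N) or (linear speed of narrow_cell above 0.6 m/s and contact force between narrow_cell and the fingers below 0.3 N) or (linear speed of wide_cell above 0.6 m/s and contact force between wide_cell and the fingers below 0.3 N) or (linear speed of stopper above 0.6 m/s and contact force between stopper and the fingers below 0.3 N)).
It fails at once if the beaker or the wash bottle is shifted by more than 30 mm (distance of any of beaker, wash_bottle from where it was at the start of the episode above 0.03 m).
It also fails if it takes over 125 s, if anything falls off the work surface, if the arm or the gripper's body presses on something with over 40 N, if the wrist force passes 120 N, or if a joint passes its speed limit or range.

### The arm

A 6-joint arm with a two-finger parallel gripper is mounted at the origin on the work surface. World frame = base frame: x ahead of the robot, y to its left, z up, the work surface at z = 0. Lengths are in mm, angles in degrees, forces in N, time in s.
With the tool pointing down it reaches from about 325 to 925 mm from the base axis. Payload 3.1 kg.
Tool frame: the origin (TCP) lies at the very end of the fingers, on their centre line; the grasp point (between the pads) lies 19 mm behind it (arm.pinch_z is the distance from the TCP to the grasp point, in mm); z points along the fingers, x is the direction in which the jaws open and shut, and the axes are right-handed (so a half turn about z gives the same grasp; the last joint's range is limited). The gripper opens to 85 mm and grips with 20 to 120 N. Pads are 22 mm wide; open, the fingers measure 114 mm over their backs; the gripper's body (76 mm by 85 mm) begins 54 mm behind the grasp point. The pads swing forward as they close: fully open they stand 13 mm farther back than shut.
Start: joints at [-80.627, 12.427, 92.441, -0, 75.132, -6.429], TCP at [170.219, -601.386, 231.3] pointing down, gripper open.
Joint ranges: [-157.48, 157.48], [-44.54, 120.13], [17.64, 146.25], [-64.5, 244.5], [7.68, 150.69], [-147.95, 147.95]. Speed limits (degrees/s): [159.86, 159.86, 180, 180, 180, 180].

### API

Orientations are given as [roll, pitch, yaw] about the fixed x, y, z axes, in that order (R = Rz(yaw) Ry(pitch) Rx(roll)).
In Python, from station import sensors, capture, camera_info, arm gives the robot as it stands.
- The arm moves only by the tool arm_command, never from a script. Its argument "motion" is a list of rows, each a list of 7 numbers: the turn, a rotation vector about the tool's x, y, z in units of 6 degrees (1.0 is 6 degrees), then the shift along the tool's x, y, z in mm, then the finger opening in mm, from 0 to 85.4. In form: [[ax, ay, az, dx, dy, dz, jaw], ...]. A call has 1 to 10 rows; each row is the pose to reach, as a shift and turn from the pose measured when the call began, along the tool's axes at that moment; what a row does not reach only later rows make up. A row lasts 1/12 s, in which the tool goes at most 41.7 mm and 7.16 degrees, less where a joint would pass 70% of its speed; a pose out of reach is approached as far as the arm can. A call with a gripper value outside its range is refused whole. The fingers move at their own pace and stop on an object; the grip force is fixed at half the most. Time passes only in rows, so rows that repeat a pose let the fingers close. It gives the time, the measured TCP pose, the force and the opening at its end, in the units of the state.
- sensors.get_state(): the state, without advancing time (a new reading comes with each control period).
- capture(name): name is "scene" or "side" or "wrist"; returns the picture (400x640x3 uint8, blue, green, red); there is no depth.
- camera_info(name): a dict with "mtx" (3x3 intrinsics, pixels), "R" (3x3) and "t" (3): a world point X has camera coordinates R X + t. Camera axes: x right, y down, z forward; pixel columns grow to the right and rows downward; lengths in mm; the calibration is good to about 2 mm. The wrist camera is an equidistant fisheye: a pixel r from the principal point sees the ray r / f radians off the axis. A picture is of the moment at which its call begins: read the wrist's pose just before it. camera_info takes no time and is no camera call; for the wrist camera it gives the pose at the moment of the call.
- arm.close_job(): hands the job in, once; it reports no verdict.
The state is a dict: "t": time; "joints": joint angles; "joint_vel": joint speeds; "joint_efforts": joint torques, N m; "tcp_pos": TCP position; "eef_rot": TCP orientation; "contact_force": force on the tool from outside, world axes, zero at the start; "moment": the same for the moment, N m; "gripper_width": finger opening in mm.
Only numpy, scipy, OpenCV 4.12 (cv2) and the standard library are available. Lean on these libraries where they do the work, as an engineer would, in place of code of your own. Each camera call takes 0.05 s, during which the arm holds its last target.

## Working session

There is one attempt and no reset: what is moved stays moved. The work goes in short steps, Python scripts to look and compute and a tool call to move; the robot and the scene stay as the last step left them, time stands still between calls to the robot, and variables do not carry over. Pictures are saved under pics/ and viewed, and the job is handed in when it is done.

Besides the shell and the picture viewer there is one more tool, called after "Request:" as name(argument=value, ...), one argument or row to a line, values as JSON. arm_command: Moves the arm, as the interface text tells. Its arguments: {"type":"object","properties":{"motion":{"type":"array","items":{"type":"array","items":{"type":"number"}}}},"required":["motion"]}

```bash
ls; mkdir -p pics; python3 - <<'E'
from station import sensors, capture, camera_info, arm
import cv2
print(sensors.get_state())
for n in ["scene","side","wrist"]:
    i=camera_info(n); print(n,i)
    cv2.imwrite(f"pics/{n}0.png",capture(n))
E
```

```text
pics
{'t': 0.0, 'joints': array([-8.06266453e+01,  1.24778910e+01,  9.25306855e+01, -2.39787427e-04,
        7.51336162e+01, -6.42732613e+00]), 'joint_vel': array([-0.06254673, -0.04486076,  0.10435926,  0.02760861,  0.08114492,
       -0.04780697]), 'joint_efforts': array([ 3.09319021e-04, -3.96843696e+01, -3.03855658e+01, -1.48807349e-04,
        9.81867401e-03, -3.01883787e-06]), 'tcp_pos': array([ 170.07756116, -600.5380747 ,  229.93591671]), 'eef_rot': array([-1.79984313e+02,  1.41324898e-01, -7.41992381e+01]), 'contact_force': array([-0.79702826, -0.86845437,  0.24064994]), 'moment': array([-0.04726642, -0.02184538,  0.03082389]), 'gripper_width': 85.60687707580168}
scene {'mtx': array([[412.64414349,   0.        , 320.24303726],
       [  0.        , 412.64414349, 202.32683855],
       [  0.        ,   0.        ,   1.        ]]), 'R': array([[ 0.83460163,  0.5507456 ,  0.01092691],
       [ 0.44580974, -0.66366409, -0.60066934],
       [-0.3235642 ,  0.50619094, -0.79942288]]), 't': array([-454.36932648, -290.64732115, 1496.33408345])}
side {'mtx': array([[441.90588037,   0.        , 316.65557029],
       [  0.        , 441.90588037, 197.12924956],
       [  0.        ,   0.        ,   1.        ]]), 'R': array([[-0.9975086 , -0.07001108, -0.00866317],
       [-0.03940945,  0.65488709, -0.75469848],
       [ 0.05851065, -0.75247681, -0.6560146 ]]), 't': array([ 583.99892833,  104.15112613, 1048.24899781])}
wrist {'mtx': array([[309.70691629,   0.        , 318.61520587],
       [  0.        , 309.70691629, 198.9638319 ],
       [  0.        ,   0.        ,   1.        ]]), 'R': array([[ 0.27337868, -0.96190564, -0.00127609],
       [-0.91099443, -0.25933487,  0.32067829],
       [-0.30879319, -0.0865041 , -0.94718731]]), 't': array([-624.25330548,  -42.30682198,  379.71622439])}
```

View pics/scene0.png

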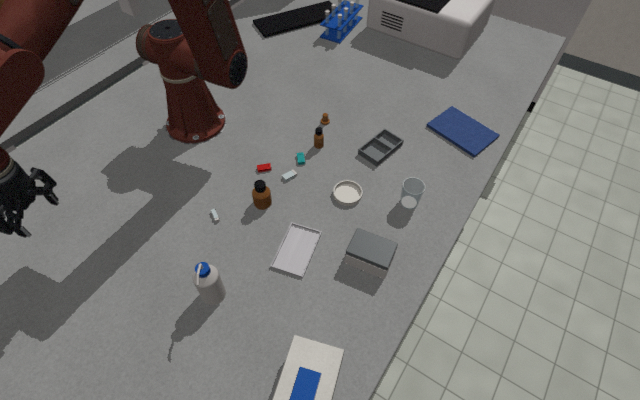

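View pics/side0.png

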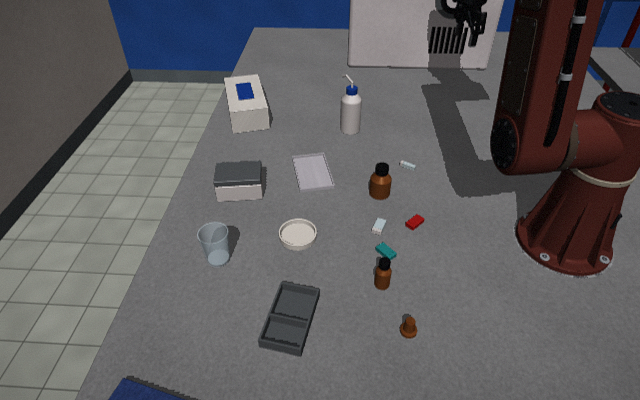

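View pics/wrist0.png

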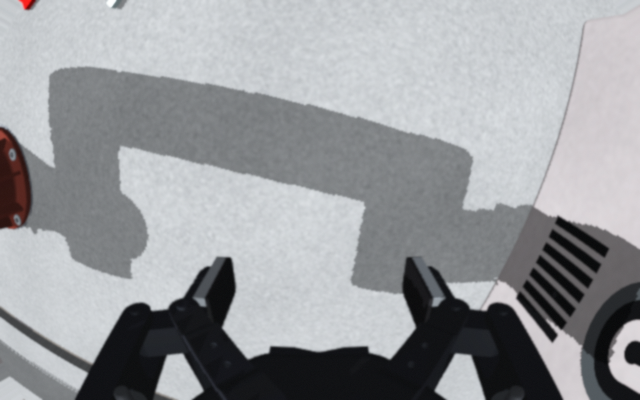

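The scene view shows the large bottle at (262,195), small bottle (319,138), stopper (325,119), wide cell (289,175), narrow cell (214,215), dish (347,193), grey tray (381,147) and metal tray (297,250). The side view shows the same items from the opposite side. The red and turquoise look-alikes are next to the wide cell.

```bash
cat > h.py <<'E'
import numpy as np, cv2
from station import sensors, capture, camera_info, arm
def ray(info,uv,fish=False):
    M=info["mtx"];x=(uv[0]-M[0,2])/M[0,0];y=(uv[1]-M[1,2])/M[1,1]
    if fish:
        r=np.hypot(x,y); d=np.array([x/r*np.sin(r),y/r*np.sin(r),np.cos(r)]) if r>1e-9 else np.array([0,0,1.])
    else: d=np.array([x,y,1.])
    R=info["R"]; return -R.T@info["t"], R.T@d
def onplane(info,uv,z,fish=False):
    c,d=ray(info,uv,fish); return c+d*(z-c[2])/d[2]
def tri(i1,uv1,i2,uv2):
    c1,d1=ray(i1,uv1);c2,d2=ray(i2,uv2)
    A=np.stack([d1,-d2],1);s=np.linalg.lstsq(A,c2-c1,rcond=None)[0]
    p=c1+d1*s[0];q=c2+d2*s[1];return (p+q)/2,np.linalg.norm(p-q)
def proj(info,X,fish=False):
    p=info["R"]@np.asarray(X,float)+info["t"];M=info["mtx"]
    if fish:
        th=np.arctan2(np.hypot(p[0],p[1]),p[2]);n=np.hypot(p[0],p[1])
        return np.array([M[0,2]+M[0,0]*th*p[0]/n,M[1,2]+M[1,1]*th*p[1]/n])
    return (M@p)[:2]/p[2]
E
python3 - <<'E'
import cv2,numpy as np
a=cv2.imread("pics/scene0.png");b=cv2.imread("pics/side0.png")
def up(im,x,y,w,h,n): cv2.imwrite(n,cv2.resize(im[y:y+h,x:x+w],None,fx=4,fy=4,interpolation=cv2.INTER_CUBIC))
up(a,200,105,200,150,"pics/s_a.png");up(a,265,150,160,140,"pics/s_b.png")
up(b,260,140,180,130,"pics/d_a.png");up(b,250,220,180,140,"pics/d_b.png")
E
```

```text
(no output)
```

View pics/s_a.png

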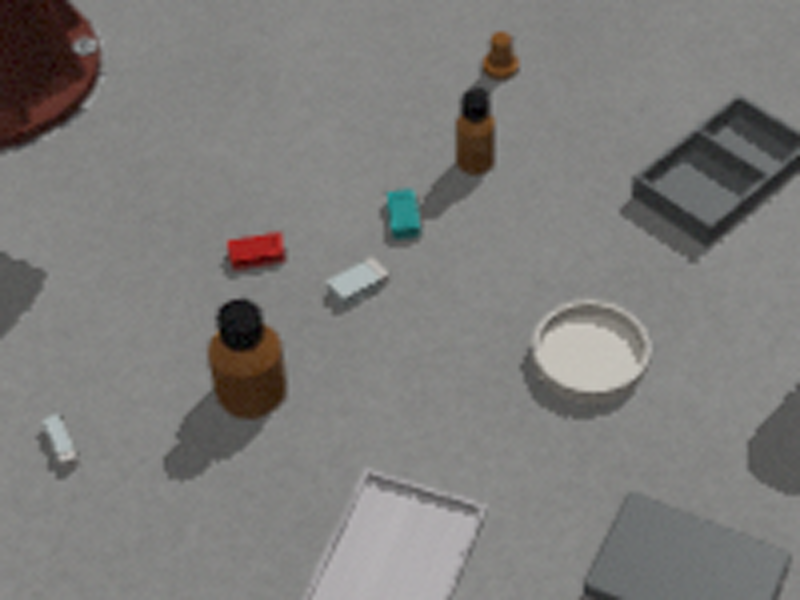

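View pics/d_a.png

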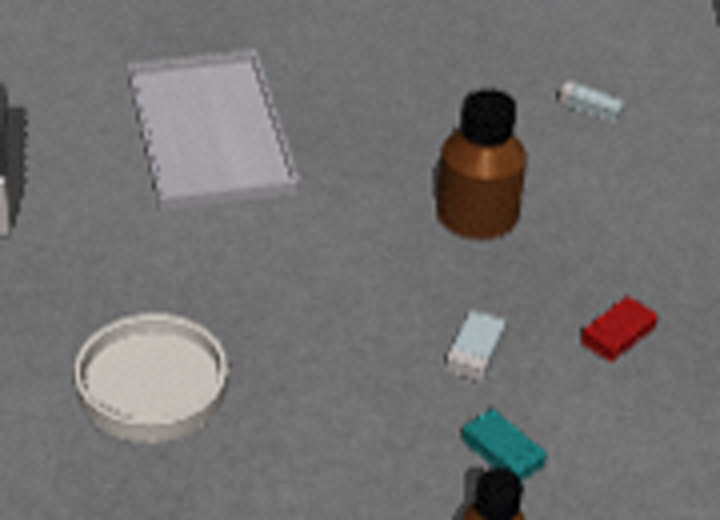

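View pics/d_b.png

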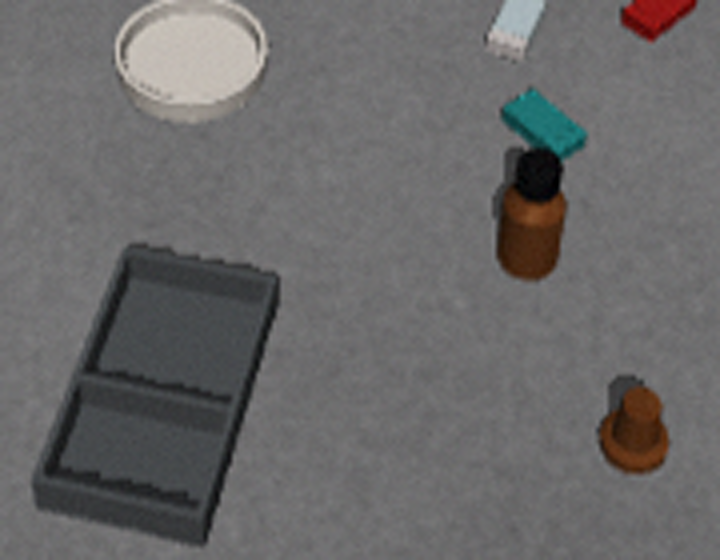

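The crops show:
- **Large bottle:** cap top at about (240,312) in s_a and (489,105) in d_a.
- **Small bottle and stopper:** both appear in both crops.
- **Trays:** the corners are readable in the side crops.

Next I cast the coarse rays.

```bash
python3 - <<'E'
from h import *
S=camera_info("scene");D=camera_info("side")
f=lambda o:(lambda x,y:((x+.5)/4-.5+o[0],(y+.5)/4-.5+o[1]))
a=f((200,105));da=f((260,140));db=f((250,220))
def p(n,v): print(n,np.round(v,1))
r=lambda *v:np.round(v,1)
# cap centres (mid height)
p("large cap tri",tri(S,a(241,325),D,da(488,116))[0]); p(" S",onplane(S,a(241,325),81));p(" D",onplane(D,da(488,116),81))
p("small cap tri",tri(S,a(476,104),D,db(539,174))[0]); p(" S",onplane(S,a(476,104),67));p(" D",onplane(D,db(539,174),67))
p("stopper S",onplane(S,a(501,65),8)); p("stopper D",onplane(D,db(634,438),8))
p("wide S",onplane(S,a(358,279),9)); p("wide D",onplane(D,da(477,343),9))
p("narrow S",onplane(S,a(59,439),9)); p("narrow D",onplane(D,da(591,100),9))
p("red",onplane(D,da(619,327),9));p("turq",onplane(D,da(504,441),9))
p("dish D",onplane(D,da(151,363),18));p("dish S",onplane(S,a(592,340),18))
for c in [(128,245),(279,278),(205,530),(36,482)]: p("btray",onplane(D,db(*c),25))
for c in [(130,65),(255,52),(297,183),(160,200)]: p("ctray",onplane(D,da(*c),10))
p("wash",onplane(D,(350,128),10));p("beaker",onplane(D,(217,258),10));
p("box", onplane(D,(240,165),40))
E
```

```text
large cap tri [ 428.8 -150.3   81.7]
 S [ 429. -150.   81.]
 D [ 428.2 -151.6   81. ]
small cap tri [434.5 154.1  68. ]
 S [434.8 154.9  67. ]
 D [433.6 152.9  67. ]
stopper S [391.1 262.6   8. ]
stopper D [387.3 267.7   8. ]
wide S [434.7 -17.3   9. ]
wide D [434.1 -17.1   9. ]
narrow S [ 341.7 -271.2    9. ]
narrow D [ 343.8 -270.1    9. ]
red [346.3 -36.5   9. ]
turq [421.4  62.6   9. ]
dish D [630.1  21.1  18. ]
dish S [628.5  27.9  18. ]
btray [647.  179.2  25. ]
btray [565.9 195.6  25. ]
btray [590.4 339.6  25. ]
btray [672.  320.4  25. ]
ctray [ 678.3 -292.2   10. ]
ctray [ 587.4 -314.    10. ]
ctray [ 550.1 -163.    10. ]
ctray [ 640.9 -139.7   10. ]
wash [ 510.3 -454.5   10. ]
beaker [804.6 112.2  10. ]
box [ 811.2 -199.5   40. ]
```

```bash
cat >> h.py <<'E'
from scipy.spatial.transform import Rotation as Ro
def plan(x,y,z,yaw=None):
    s=sensors.get_state();R=Ro.from_euler("xyz",s["eef_rot"],degrees=True)
    cur=s["eef_rot"][2]
    if yaw is None: yaw=cur
    yaw=cur+((yaw-cur+90)%180-90)
    T=Ro.from_euler("xyz",[180,0,yaw],degrees=True)
    rv=(R.inv()*T).as_rotvec(degrees=True)/6
    d=R.as_matrix().T@(np.array([x,y,z])-s["tcp_pos"])
    print("t",round(s["t"],2),"tcp",np.round(s["tcp_pos"],1),"rot",np.round(s["eef_rot"],1),"w",round(s["gripper_width"],1),"j1,6",np.round(s["joints"][[0,5]]))
    print("turn",np.round(rv,2),"shift",np.round(d,1),"dist",round(float(np.linalg.norm(d))),"ang",round(float(np.linalg.norm(rv)*6)))
def snap(name):
    i=camera_info("wrist");im=capture("wrist");cv2.imwrite(f"pics/{name}.png",im);np.savez(f"pics/{name}.npz",**i);return i,im
def load(name): return dict(np.load(f"pics/{name}.npz"))
E
python3 - <<'E'
from h import *
i=camera_info("wrist");print("cam",-i["R"].T@i["t"])
plan(360,-200,300,-20)
E
```

```text
cam [ 249.3803609  -578.66124133  372.59383838]
t 0.15 tcp [ 170.1 -600.7  230.2] rot [-1.80e+02  1.00e-01 -7.42e+01] w 85.4 j1,6 [-81.  -6.]
turn [-0.01  0.02 -9.03] shift [-334.  -291.9  -69.1] dist 449 ang 54
```

Request:
arm_command(
  motion=[
    [0,0,-9.03,-334,-292,-69,50],
    [0,0,-9.03,-334,-292,-69,50],
    [0,0,-9.03,-334,-292,-69,50],
    [0,0,-9.03,-334,-292,-69,50],
    [0,0,-9.03,-334,-292,-69,50],
    [0,0,-9.03,-334,-292,-69,50],
    [0,0,-9.03,-334,-292,-69,50],
    [0,0,-9.03,-334,-292,-69,50],
    [0,0,-9.03,-334,-292,-69,50],
    [0,0,-9.03,-334,-292,-69,50],
  ],
)

```text
t: 0.98
tcp_pos: [346.5, -227.1, 295.0]
eef_rot: [-179.9, 0.0, -20.1]
contact_force: [2.0, 0.4, -0.1]
gripper_width: 50.0
```

```bash
python3 - <<'E'
from h import *
i,im=snap("w1")
E
```

```text
(no output)
```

View pics/w1.png

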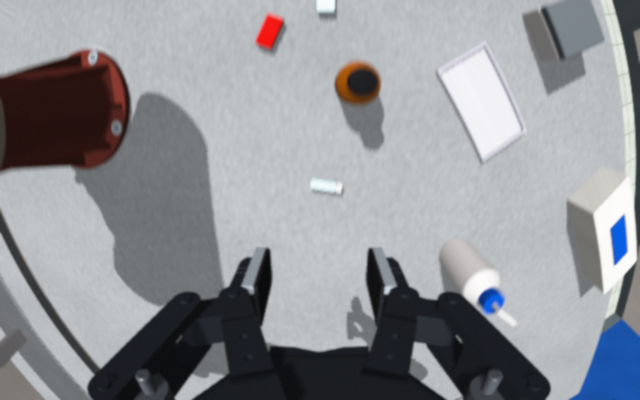

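The wrist view shows the narrow cell at (326,187), its white cap on the right, and the large bottle's cap at (362,82). The metal tray is at (480,100).

```bash
cat >> h.py <<'E'
def cell(i,im,c,r=30,z=11,thr=None,dbg=None):
    x0,y0=int(c[0])-r,max(0,int(c[1])-r);roi=cv2.GaussianBlur(im,(3,3),0)[y0:y0+2*r,x0:x0+2*r].astype(int)
    bg=np.median(roi.reshape(-1,3),0); g=roi.sum(2)/3-bg.mean()
    if thr is None: thr=0.45*np.percentile(g,99)
    m=(g>thr).astype(np.uint8)
    n,l,s,cc=cv2.connectedComponentsWithStats(m)
    k=1+np.argmax(s[1:,4]);mm=(l==k)
    ys,xs=np.nonzero(mm)
    P=np.array([onplane(i,(x+x0,y+y0),z,True)[:2] for x,y in zip(xs,ys)],np.float32)
    (cx,cy),(w,h),a=cv2.minAreaRect(P)
    if w<h: w,h,a=h,w,a+90
    print("rect centre",round(cx,1),round(cy,1),"size",round(w,1),round(h,1),"long-axis deg",round((a+90)%180-90,1),"mean",P.mean(0).round(1),"thr",thr)
    if dbg:
        o=im.copy();o[ys+y0,xs+x0]=(0,0,255);cv2.imwrite(f"pics/{dbg}.png",cv2.resize(o[y0:y0+2*r,x0:x0+2*r],None,fx=6,fy=6))
    return (cx,cy),a
E
python3 - <<'E'
from h import *
i=load("w1");im=cv2.imread("pics/w1.png")
cell(i,im,(326,187),dbg="c1")
print("bigcap",onplane(i,(362,82),92,True))
for c in [(438,74),(486,43),(525,130),(483,162)]: print(onplane(i,c,10,True).round(1))
print(proj(i,[342,-270,0],True))
E
```

```text
rect centre 341.7 -268.9 size 44.8 13.7 long-axis deg -30.6 mean [ 341.6 -268.7] thr 23.550000000000004
bigcap [ 425.63911402 -148.52019732   92.        ]
[ 547.5 -168.    10. ]
[ 642.2 -140.8   10. ]
[ 677.3 -289.    10. ]
[ 585.2 -315.8   10. ]
[325.82705744 183.60506546]
```

View pics/c1.png

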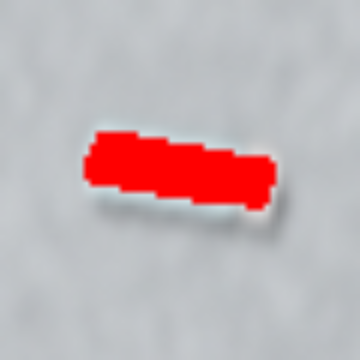

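The mask fits the narrow cell: 44.8 x 13.7 mm, axis -30.6 deg. I'll go above it first.

```bash
python3 - <<'E'
from h import *
plan(342,-269,60,59.4)
E
```

```text
t 1.03 tcp [ 350.  -220.9  296.5] rot [-1.795e+02 -1.000e-01 -1.960e+01] w 49.6 j1,6 [-42. -23.]
turn [ -0.05  -0.07 -13.17] shift [  8.1  50.1 236.1] dist 241 ang 79
```

Request:
arm_command(
  motion=[
    [-0.05,-0.07,-13.2,8,50,236,40],
    [-0.05,-0.07,-13.2,8,50,236,40],
    [-0.05,-0.07,-13.2,8,50,236,40],
    [-0.05,-0.07,-13.2,8,50,236,40],
    [-0.05,-0.07,-13.2,8,50,236,40],
    [-0.05,-0.07,-13.2,8,50,236,40],
    [-0.05,-0.07,-13.2,8,50,236,40],
    [-0.05,-0.07,-13.2,8,50,236,40],
    [-0.05,-0.07,-13.2,8,50,236,40],
    [-0.05,-0.07,-13.2,8,50,236,40],
  ],
)

```text
t: 1.87
tcp_pos: [341.4, -268.8, 59.3]
eef_rot: [-179.9, -0.0, 51.9]
contact_force: [-0.3, -0.2, -0.2]
gripper_width: 40.1
```

```bash
python3 - <<'E'
from h import *
plan(342,-269,4,59.4)
i,im=snap("w2")
print(proj(i,[342,-269,12],True))
cell(i,im,proj(i,[342,-269,12],True),r=50,dbg="c2")
E
```

```text
t 1.87 tcp [ 341.4 -268.8   59.3] rot [-179.9   -0.    51.9] w 40.1 j1,6 [-48. -99.]
turn [-0.02 -0.01 -1.24] shift [ 0.2  0.8 55.3] dist 55 ang 7
[319.27579508 225.98673396]
rect centre 341.1 -272.4 size 45.3 12.0 long-axis deg -28.9 mean [ 340.3 -272. ] thr 25.050000000000008
```

View pics/w2.png

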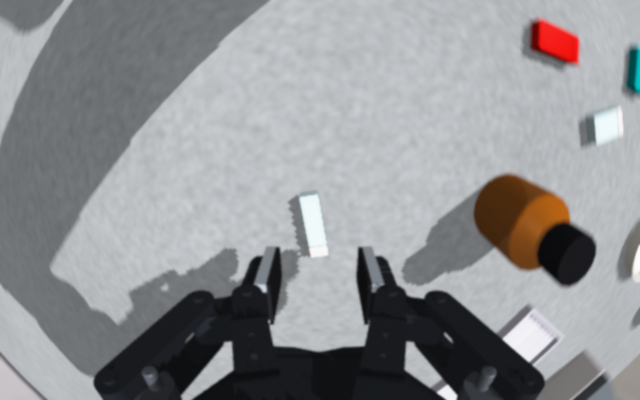

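The narrow cell is centred between the fingers at (313,225). Now I descend and close.

Request:
arm_command(
  motion=[
    [0,0,-1.3,0,1,25,40],
    [0,0,-1.3,0,1,42,40],
    [0,0,-1.3,0,1.5,52,40],
    [0,0,-1.3,0,1.5,55,40],
    [0,0,-1.3,0,1.5,55,30],
    [0,0,-1.3,0,1.5,55,20],
    [0,0,-1.3,0,1.5,55,12],
    [0,0,-1.3,0,1.5,55,8],
    [0,0,-1.3,0,1.5,55,5],
    [0,0,-1.3,0,1.5,55,5],
  ],
)

```text
t: 2.75
tcp_pos: [343.4, -270.6, 5.6]
eef_rot: [179.9, -0.0, 60.0]
contact_force: [0.1, 0.1, 4.5]
gripper_width: 10.2
```

Request:
arm_command(
  motion=[
    [0,0,0,0,0,0,2],
    [0,0,0,0,0,0,2],
  ],
)

```text
t: 2.92
tcp_pos: [343.7, -270.8, 5.9]
eef_rot: [179.9, 0.0, 60.0]
contact_force: [-0.4, 0.2, 0.3]
gripper_width: 9.8
```

```bash
python3 - <<'E'
from h import *
plan(343,-270,120)
i,im=snap("w3")
E
```

```text
t 2.92 tcp [ 343.7 -270.8    5.9] rot [179.9   0.   60. ] w 9.8 j1,6 [ -47. -107.]
turn [0.02 0.   0.  ] shift [   0.3   -0.7 -114.1] dist 114 ang 0
```

View pics/w3.png

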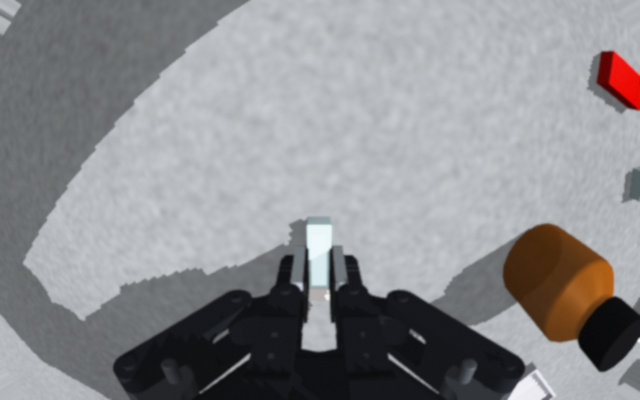

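The cell is gripped between the pads at (320,250). I lift it and move towards the metal tray.

```bash
python3 - <<'E'
from h import *
plan(343,-270,130);plan(604.5,-194,130,104)
E
```

```text
t 2.97 tcp [ 343.4 -270.6    5.7] rot [179.9  -0.   60. ] w 10.2 j1,6 [ -47. -107.]
turn [ 0.01 -0.   -0.  ] shift [   0.3   -0.5 -124.3] dist 124 ang 0
t 2.97 tcp [ 343.4 -270.6    5.7] rot [179.9  -0.   60. ] w 10.2 j1,6 [ -47. -107.]
turn [ 0.01  0.   -7.34] shift [ 197.   187.8 -124.1] dist 299 ang 44
```

Request:
arm_command(
  motion=[
    [0,0,0,0,0,-15,2],
    [0,0,0,0,0,-45,2],
    [0,0,0,0,0,-80,2],
    [0,0,0,10,10,-110,2],
    [0,0,-1,30,28,-124,2],
    [0,0,-2,55,52,-124,2],
    [0,0,-3,82,78,-124,2],
    [0,0,-4,109,104,-124,2],
    [0,0,-5,136,130,-124,2],
    [0,0,-6,160,153,-124,2],
  ],
)

```text
t: 3.8
tcp_pos: [557.6, -207.4, 129.4]
eef_rot: [179.9, 0.0, 96.3]
contact_force: [0.1, 0.3, -0.1]
gripper_width: 10.3
```

```bash
python3 - <<'E'
from h import *
plan(604.5,-194,130,104)
i,im=snap("w4")
E
```

```text
t 3.8 tcp [ 557.6 -207.4  129.4] rot [179.9   0.   96.3] w 10.3 j1,6 [ -27. -123.]
turn [ 0.01  0.   -1.29] shift [ 8.2 48.1 -0.6] dist 49 ang 8
```

View pics/w4.png

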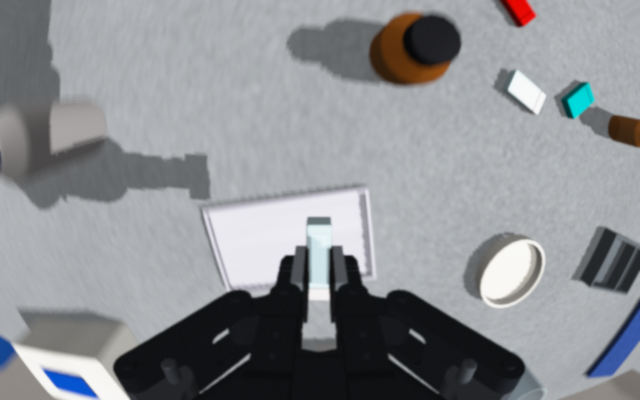

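```bash
python3 - <<'E'
from h import *
i=load("w4");im=cv2.imread("pics/w4.png")
for c in [(203,208),(368,185),(375,275)]: print(onplane(i,c,10,True).round(1))
cell(i,im,(525,91),r=30,dbg="c4")
print("bigcap",onplane(i,(431,38),92,True).round(1),"dish",onplane(i,(512,268),18,True).round(1))
plan(604.5,-194,30,104)
E
```

```text
[ 584.5 -314.8   10. ]
[ 545.6 -165.    10. ]
[ 637.5 -141.7   10. ]
rect centre 432.0 -17.8 size 44.9 23.9 long-axis deg 70.4 mean [431.9 -18.6] thr 33.300000000000004
bigcap [ 428.9 -155.3   92. ] dish [617.7  16.3  18. ]
t 3.85 tcp [ 563.2 -206.2  130. ] rot [179.5   0.   96.6] w 10.5 j1,6 [ -27. -124.]
turn [ 0.08  0.01 -1.24] shift [  7.5  41.6 100.3] dist 109 ang 7
```

Request:
arm_command(
  motion=[
    [0.08,0,-1.24,4,20,0,2],
    [0.08,0,-1.24,7,40,10,2],
    [0.08,0,-1.24,7,41,35,2],
    [0.08,0,-1.24,7,41,65,2],
    [0.08,0,-1.24,7,41,90,2],
    [0.08,0,-1.24,7,41,105,2],
    [0.08,0,-1.24,7,41,112,2],
    [0.08,0,-1.24,7,41,115,2],
    [0.08,0,-1.24,7,41,115,2],
  ],
)

```text
t: 4.6
tcp_pos: [604.0, -194.8, 15.3]
eef_rot: [-180.0, 0.1, 104.0]
contact_force: [-0.8, -0.1, -1.2]
gripper_width: 10.1
```

Request:
arm_command(
  motion=[
    [0,0,0,0,0,2,2],
    [0,0,0,0,0,4,2],
    [0,0,0,0,0,6,2],
    [0,0,0,0,0,6.5,2],
    [0,0,0,0,0,6.5,2],
  ],
)

```text
t: 5.02
tcp_pos: [604.2, -194.9, 9.2]
eef_rot: [180.0, 0.1, 104.0]
contact_force: [-0.1, 0.3, -0.1]
gripper_width: 10.3
```

Request:
arm_command(
  motion=[
    [0,0,0,0,0,0.7,2],
    [0,0,0,0,0,1.2,2],
  ],
)

```text
t: 5.18
tcp_pos: [604.4, -195.0, 8.7]
eef_rot: [180.0, 0.1, 104.0]
contact_force: [-1.4, -0.1, 5.2]
gripper_width: 10.3
```

Contact shows 5 N, so the cell is on the floor. I release it.

Request:
arm_command(
  motion=[
    [0,0,0,0,0,0,12],
    [0,0,0,0,0,0,15],
    [0,0,0,0,0,0,20],
    [0,0,0,0,0,0,28],
    [0,0,0,0,0,0,32],
    [0,0,0,0,0,-8,34],
    [0,0,0,0,0,-30,38],
    [0,0,0,0,0,-65,40],
    [0,0,0,0,0,-105,45],
    [0,0,0,0,0,-140,50],
  ],
)

```text
t: 6.02
tcp_pos: [604.3, -194.7, 151.0]
eef_rot: [180.0, 0.1, 104.0]
contact_force: [0.9, -0.7, 0.7]
gripper_width: 50.1
```

```bash
python3 - <<'E'
from h import *
i,im=snap("w5")
plan(432,-18,140,70+90)
plan(432,-18,140,-20)
E
```

```text
t 6.07 tcp [ 609.5 -196.8  160.5] rot [179.3   0.6 104. ] w 49.9 j1,6 [ -24. -128.]
turn [ 0.05  0.16 -9.33] shift [ 216.7 -129.2   16.5] dist 253 ang 56
t 6.07 tcp [ 609.5 -196.8  160.5] rot [179.3   0.6 104. ] w 49.9 j1,6 [ -24. -128.]
turn [ 0.05  0.16 -9.33] shift [ 216.7 -129.2   16.5] dist 253 ang 56
```

View pics/w5.png

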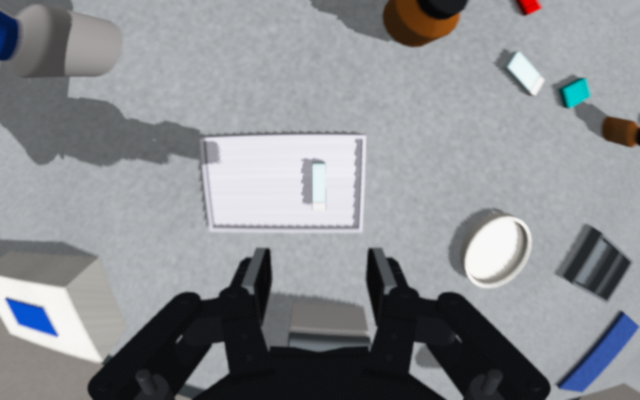

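The narrow cell lies flat in the tray at (319,185). The wide cell is at (525,73).

```bash
sed -i 's/def plan(x,y,z,yaw=None):/def plan(x,y,z,yaw=None,wrap=True):/; s/    yaw=cur+((yaw-cur+90)%180-90)/    if wrap: yaw=cur+((yaw-cur+90)%180-90)/' h.py; python3 - <<'E'
from h import *
plan(432,-18,140,-20,False)
E
```

```text
t 6.07 tcp [ 609.5 -196.8  160.5] rot [179.3   0.6 104. ] w 49.9 j1,6 [ -24. -128.]
turn [ 0.18 -0.06 20.67] shift [ 216.7 -129.2   16.5] dist 253 ang 124
```

Request:
arm_command(
  motion=[
    [0,0,1.1,20,-12,0,50],
    [0,0,2.2,45,-27,0,50],
    [0,0,3.3,75,-45,0,50],
    [0,0,4.4,105,-62,0,50],
    [0,0,5.5,130,-78,0,50],
    [0,0,6.6,155,-92,0,50],
    [0,0,7.7,175,-104,0,50],
    [0,0,8.8,195,-116,0,50],
    [0,0,9.9,210,-125,5,50],
    [0,0,11,217,-129,10,50],
  ],
)

```text
t: 6.9
tcp_pos: [430.4, -16.2, 146.7]
eef_rot: [179.1, -0.4, 37.8]
contact_force: [0.1, 0.8, -1.2]
gripper_width: 50.2
```

```bash
python3 - <<'E'
from h import *
plan(432,-18,100,-20,False)
E
```

```text
t 6.9 tcp [430.4 -16.2 146.7] rot [179.1  -0.4  37.8] w 50.2 j1,6 [-11. -49.]
turn [ 0.1  -0.13  9.62] shift [-0.2  1.7 46.7] dist 47 ang 58
```

Request:
arm_command(
  motion=[
    [0.1,-0.13,9.62,0,2,10,50],
    [0.1,-0.13,9.62,0,2,20,50],
    [0.1,-0.13,9.62,0,2,30,50],
    [0.1,-0.13,9.62,0,2,40,50],
    [0.1,-0.13,9.62,0,2,47,50],
    [0.1,-0.13,9.62,0,2,47,50],
    [0.1,-0.13,9.62,0,2,47,50],
    [0.1,-0.13,9.62,0,2,47,50],
    [0.1,-0.13,9.62,0,2,47,50],
    [0.1,-0.13,9.62,0,2,47,50],
  ],
)

```text
t: 7.73
tcp_pos: [432.5, -18.2, 100.0]
eef_rot: [-180.0, -0.0, -19.8]
contact_force: [-0.5, 0.1, -0.4]
gripper_width: 50.1
```

```bash
python3 - <<'E'
from h import *
i,im=snap("w6")
c=proj(i,[432,-18,12],True);print(c)
cell(i,im,c,r=45,dbg="c6")
plan(432,-18,5,-20,False)
E
```

```text
[317.80068852 204.00510588]
rect centre 431.6 -18.5 size 45.1 23.2 long-axis deg 69.3 mean [431.7 -17.8] thr 31.199999999999992
t 7.78 tcp [432.5 -18.2 100. ] rot [-180.    -0.   -19.8] w 49.6 j1,6 [-12.   8.]
turn [-0.   -0.01  0.03] shift [-0.6  0.1 95. ] dist 95 ang 0
```

View pics/w6.png

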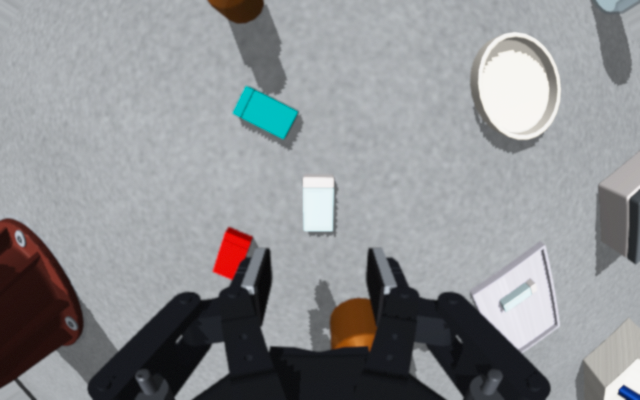

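The wide cell is centred at (318,205), aligned with the jaws. I descend and close.

Request:
arm_command(
  motion=[
    [0,0,0.03,-1,0,30,50],
    [0,0,0.03,-1,0,60,48],
    [0,0,0.03,-1,0,82,45],
    [0,0,0.03,-1,0,92,42],
    [0,0,0.03,-1,0,95,36],
    [0,0,0.03,-1,0,95,28],
    [0,0,0.03,-1,0,95,20],
    [0,0,0.03,-1,0,95,15],
    [0,0,0.03,-1,0,95,15],
    [0,0,0.03,-1,0,95,15],
  ],
)

```text
t: 8.62
tcp_pos: [432.8, -18.0, 6.1]
eef_rot: [-179.9, -0.2, -20.0]
contact_force: [-0.2, 0.8, -0.8]
gripper_width: 21.7
```

```bash
python3 - <<'E'
from h import *
plan(620,-262,130,-76,False)
E
```

```text
t 8.62 tcp [432.8 -18.    6.1] rot [-179.9   -0.2  -20. ] w 21.7 j1,6 [-12.   8.]
turn [-0.02 -0.02  9.34] shift [ 259.8  165.2 -123.2] dist 332 ang 56
```

Request:
arm_command(
  motion=[
    [0,0,0,0,0,-15,15],
    [0,0,0,0,0,-45,15],
    [0,0,0,0,0,-80,15],
    [0,0,0.5,8,5,-110,15],
    [0,0,1.2,26,17,-123,15],
    [0,0,2.2,50,32,-123,15],
    [0,0,3.2,78,50,-123,15],
    [0,0,4.2,106,68,-123,15],
    [0,0,5.2,134,86,-123,15],
    [0,0,6.2,162,103,-123,15],
  ],
)

```text
t: 9.45
tcp_pos: [550.3, -171.6, 130.1]
eef_rot: [-179.8, -0.2, -57.5]
contact_force: [0.3, -0.3, -0.2]
gripper_width: 22.0
```

```bash
python3 - <<'E'
from h import *
plan(620,-262,130,-76,False)
E
```

```text
t 9.45 tcp [ 550.3 -171.6  130.1] rot [-179.8   -0.2  -57.5] w 22.0 j1,6 [-24.  33.]
turn [-0.03 -0.02  3.09] shift [113.7 -10.2   0.5] dist 114 ang 19
```

Request:
arm_command(
  motion=[
    [0,0,0.8,25,-2,0,15],
    [0,0,1.6,50,-5,0,15],
    [0,0,2.4,75,-7,0,15],
    [0,0,3.1,98,-9,0,15],
    [0,0,3.1,111,-10,12,15],
    [0,0,3.1,114,-10,35,15],
    [0,0,3.1,114,-10,65,15],
    [0,0,3.1,114,-10,90,15],
    [0,0,3.1,114,-10,106,15],
    [0,0,3.1,114,-10,113,15],
  ],
)

```text
t: 10.28
tcp_pos: [618.2, -261.2, 14.1]
eef_rot: [180.0, 0.1, -76.1]
contact_force: [-1.7, 0.1, -0.9]
gripper_width: 21.7
```

```bash
python3 - <<'E'
from h import *
plan(620,-262,10,-76,False)
i,im=snap("w7")
E
```

```text
t 10.28 tcp [ 618.2 -261.2   14.1] rot [ 1.80e+02  1.00e-01 -7.61e+01] w 21.7 j1,6 [-29.  47.]
turn [ 0.    0.02 -0.01] shift [ 1.2 -1.6  4.1] dist 5 ang 0
```

View pics/w7.png

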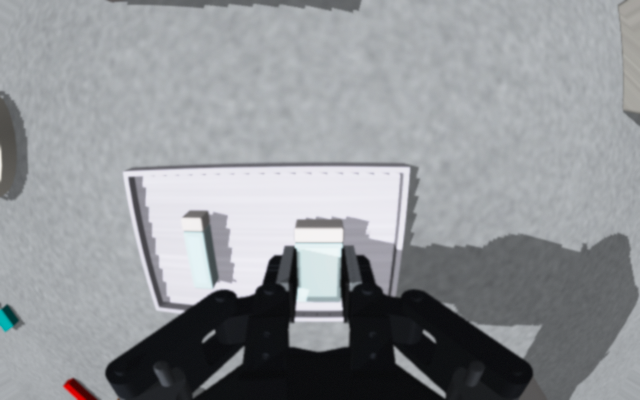

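The wide cell is held over the tray, clear of the narrow cell at (200,250) and of the rims. I lower it.

Request:
arm_command(
  motion=[
    [0,0,0,1,0,2,15],
    [0,0,0,1,0,3.5,15],
    [0,0,0,1,0,4.5,15],
    [0,0,0,1,0,5,15],
    [0,0,0,1,0,5.3,15],
  ],
)

```text
t: 10.75
tcp_pos: [619.4, -262.6, 10.1]
eef_rot: [-179.9, 0.0, -76.1]
contact_force: [-0.5, -0.1, -0.5]
gripper_width: 21.4
```

Request:
arm_command(
  motion=[
    [0,0,0,0,0,1,15],
    [0,0,0,0,0,1.8,15],
    [0,0,0,0,0,2,15],
  ],
)

```text
t: 11.0
tcp_pos: [619.9, -262.9, 8.8]
eef_rot: [-179.9, -0.0, -76.1]
contact_force: [-0.7, -0.3, 3.1]
gripper_width: 21.6
```

Contact again, so I release and retreat.

Request:
arm_command(
  motion=[
    [0,0,0,0,0,0,24],
    [0,0,0,0,0,0,27],
    [0,0,0,0,0,0,32],
    [0,0,0,0,0,0,38],
    [0,0,0,0,0,0,42],
    [0,0,0,0,0,-8,42],
    [0,0,0,0,0,-30,45],
    [0,0,0,0,0,-65,50],
    [0,0,0,0,0,-105,60],
    [0,0,0,0,0,-140,60],
  ],
)

```text
t: 11.83
tcp_pos: [619.6, -262.9, 151.1]
eef_rot: [-179.8, -0.0, -76.1]
contact_force: [1.0, -0.3, -0.2]
gripper_width: 60.0
```

```bash
python3 - <<'E'
from h import *
i,im=snap("w8")
plan(428,-151,170,-45,False)
E
```

```text
t 11.88 tcp [ 624.5 -265.5  161.1] rot [-179.2   -0.6  -76.1] w 60.3 j1,6 [-29.  47.]
turn [-0.1  -0.14 -5.18] shift [-158.3  163.   -12.9] dist 228 ang 31
```

View pics/w8.png

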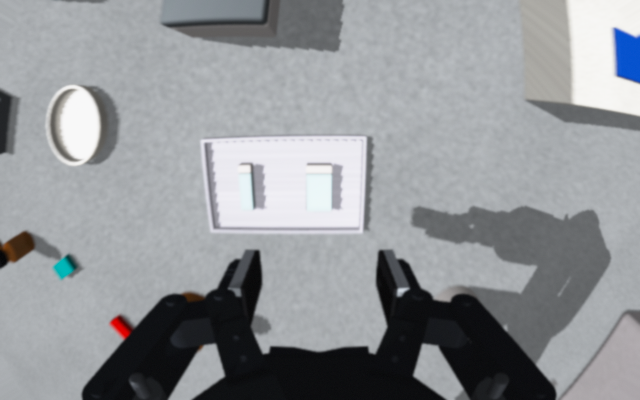

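Both cuvettes lie flat and apart in the metal tray at (246,186) and (319,187). The large bottle is next.

Request:
arm_command(
  motion=[
    [-0.1,-0.14,-0.7,-25,25,0,60],
    [-0.1,-0.14,-1.5,-50,52,-2,60],
    [-0.1,-0.14,-2.4,-78,80,-5,60],
    [-0.1,-0.14,-3.3,-105,108,-9,60],
    [-0.1,-0.14,-4.2,-130,134,-12,60],
    [-0.1,-0.14,-5,-148,153,-13,60],
    [-0.1,-0.14,-5.2,-158,163,-13,60],
    [-0.1,-0.14,-5.2,-158,163,-13,60],
  ],
)

```text
t: 12.55
tcp_pos: [425.4, -149.5, 169.8]
eef_rot: [180.0, 0.1, -44.8]
contact_force: [0.5, 0.2, -1.3]
gripper_width: 60.3
```

```bash
python3 - <<'E'
from h import *
i,im=snap("w9")
plan(428,-151,64)
E
```

```text
t 12.6 tcp [ 427.3 -150.7  170.4] rot [-180.    -0.   -44.9] w 60.0 j1,6 [-28.  17.]
turn [-0.   -0.01  0.  ] shift [  0.6  -0.3 106.4] dist 106 ang 0
```

View pics/w9.png

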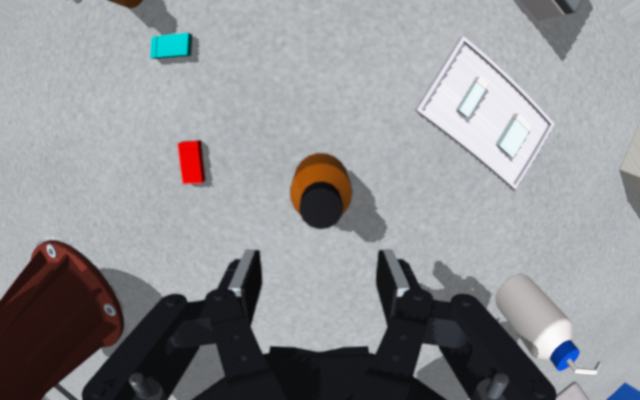

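```bash
python3 - <<'E'
from h import *
i=load("w9");im=cv2.imread("pics/w9.png")
m=(im[140:245,270:380].max(2)<45).astype(np.uint8)
n,l,s,c=cv2.connectedComponentsWithStats(m);k=1+np.argmax(s[1:,4]);print(s[k],c[k]+[270,140])
cnt=cv2.findContours((l==k).astype(np.uint8),0,1)[0][0]
(cx,cy),r=cv2.minEnclosingCircle(cnt);print(cx+270,cy+140,r)
for z in (85,92): print(onplane(i,(cx+270,cy+140),z,True).round(1))
plan(428,-151,64)
E
```

```text
[  31   43   41   44 1464] [321.07445355 204.68715847]
321.3092918395996 204.5416259765625 22.186363220214844
[ 427.3 -150.6   85. ]
[ 429.1 -148.7   92. ]
t 12.6 tcp [ 427.3 -150.7  170.4] rot [-180.    -0.   -44.9] w 60.0 j1,6 [-28.  17.]
turn [-0.   -0.01  0.  ] shift [  0.6  -0.3 106.4] dist 106 ang 0
```

Request:
arm_command(
  motion=[
    [0,0,0,0.6,0,25,60],
    [0,0,0,0.6,0,55,60],
    [0,0,0,0.6,0,82,60],
    [0,0,0,0.6,0,98,60],
    [0,0,0,0.6,0,104,50],
    [0,0,0,0.6,0,104,42],
    [0,0,0,0.6,0,104,36],
    [0,0,0,0.6,0,104,30],
    [0,0,0,0.6,0,104,25],
    [0,0,0,0.6,0,104,22],
  ],
)

```text
t: 13.43
tcp_pos: [428.8, -151.7, 67.5]
eef_rot: [-179.9, -0.2, -44.9]
contact_force: [0.2, -0.5, -1.6]
gripper_width: 32.2
```

```bash
python3 - <<'E'
from h import *
plan(614,230,150)
E
```

```text
t 13.43 tcp [ 428.8 -151.7   67.5] rot [-179.9   -0.2  -44.9] w 32.2 j1,6 [-28.  17.]
turn [-0.01 -0.03  0.  ] shift [-137.8 -401.3  -82.4] dist 432 ang 0
```

Request:
arm_command(
  motion=[
    [0,0,0,0,0,0,22],
    [0,0,0,0,0,-5,22],
    [0,0,0,0,0,-15,22],
    [0,0,0,0,0,-30,22],
    [0,0,0,0,0,-50,22],
    [0,0,0,0,0,-70,22],
    [0,0,0,0,0,-85,22],
    [0,0,0,0,0,-90,22],
  ],
)

```text
t: 14.1
tcp_pos: [430.6, -152.6, 161.5]
eef_rot: [-179.8, -0.5, -44.9]
contact_force: [0.6, 0.2, -0.6]
gripper_width: 32.2
```

```bash
python3 - <<'E'
from h import *
i,im=snap("w10")
plan(614,230,155)
E
```

```text
t 14.15 tcp [ 430.5 -152.6  161.1] rot [-179.8   -0.5  -44.9] w 32.4 j1,6 [-28.  17.]
turn [-0.03 -0.09  0.  ] shift [-139.9 -400.6    6. ] dist 424 ang 1
```

View pics/w10.png

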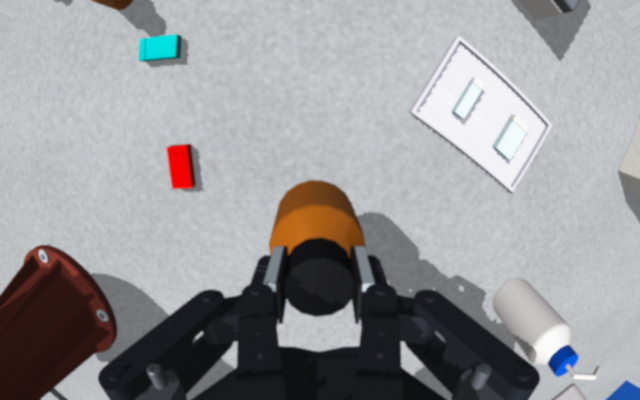

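The bottle is held upright by its cap at (320,270). I carry it towards the grey tray.

Request:
arm_command(
  motion=[
    [0,0,0,-2,-6,0,22],
    [0,0,0,-6,-18,0,22],
    [0,0,0,-13,-38,0,22],
    [0,0,0,-23,-65,0,22],
    [0,0,0,-33,-95,1,22],
    [0,0,0,-44,-125,2,22],
    [0,0,0,-54,-155,2,22],
    [0,0,0,-65,-185,3,22],
    [0,0,0,-75,-215,3,22],
    [0,0,0,-86,-245,4,22],
  ],
)

```text
t: 14.98
tcp_pos: [542.0, 83.7, 155.6]
eef_rot: [-179.9, -0.4, -44.9]
contact_force: [1.0, -0.5, -1.6]
gripper_width: 32.2
```

```bash
python3 - <<'E'
from h import *
plan(614,230,155)
E
```

```text
t 14.98 tcp [542.   83.7 155.6] rot [-179.9   -0.4  -44.9] w 32.2 j1,6 [ 2. 47.]
turn [-0.01 -0.07  0.  ] shift [ -52.1 -154.5    0.4] dist 163 ang 0
```

Request:
arm_command(
  motion=[
    [0,0,0,-9,-26,0,22],
    [0,0,0,-17,-50,0,22],
    [0,0,0,-25,-74,0,22],
    [0,0,0,-33,-98,0,22],
    [0,0,0,-40,-120,0,22],
    [0,0,0,-46,-137,0,22],
    [0,0,0,-50,-149,0,22],
    [0,-0.07,0,-52,-154,0,22],
    [0,-0.07,0,-52,-154,0,22],
  ],
)

```text
t: 15.73
tcp_pos: [613.3, 230.3, 154.3]
eef_rot: [180.0, 0.1, -44.8]
contact_force: [-0.4, 0.1, -2.2]
gripper_width: 32.1
```

```bash
python3 - <<'E'
from h import *
i,im=snap("w11")
plan(614,230,71)
E
```

```text
t 15.78 tcp [613.1 229.4 154.4] rot [180.    0.  -44.8] w 32.2 j1,6 [14. 59.]
turn [0.01 0.01 0.  ] shift [ 0.2 -1.1 83.4] dist 83 ang 0
```

View pics/w11.png

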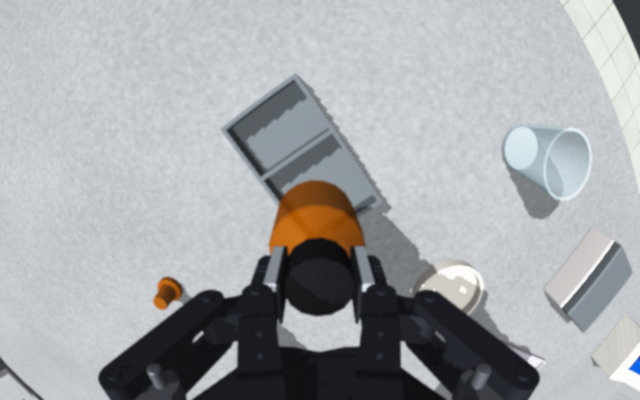

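The tray is visible: corners at (222,128), (297,75) and (385,208), with the divider from (262,175) to (335,128).

```bash
python3 - <<'E'
from h import *
i=load("w11");P={}
for n,c in dict(A=(222,128),B=(297,75),C=(385,208),d1=(263,176),d2=(335,128)).items():
    P[n]=onplane(i,c,25,True)[:2];print(n,P[n].round(1))
print("AB",np.linalg.norm(P["A"]-P["B"]),"BC",np.linalg.norm(P["B"]-P["C"]))
c=(P["A"]+P["C"])/2;u=(P["B"]-P["C"]);u/=np.linalg.norm(u);print("centre",c,"u",u,np.degrees(np.arctan2(u[1],u[0])))
print("divider along u",(P["d1"]-c)@u,(P["d2"]-c)@u)
print("large",c-29*u,"small",c+40*u)
im=cv2.imread("pics/w11.png");cv2.imwrite("pics/w11c.png",cv2.resize(im[60:230,200:400],None,fx=4,fy=4,interpolation=2))
E
```

```text
A [592.1 332.6]
B [672.3 316.1]
C [644.9 172.5]
d1 [585.9 274.8]
d2 [662.7 259.7]
AB 81.84318962423745 BC 146.1795043931419
centre [618.49480534 252.51155307] u [0.18720691 0.9823205 ] 79.21017275761506
divider along u 15.822171959562432 15.387882018427275
large [613.065805   224.02425844] small [625.98308167 291.80437325]
```

View pics/w11c.png

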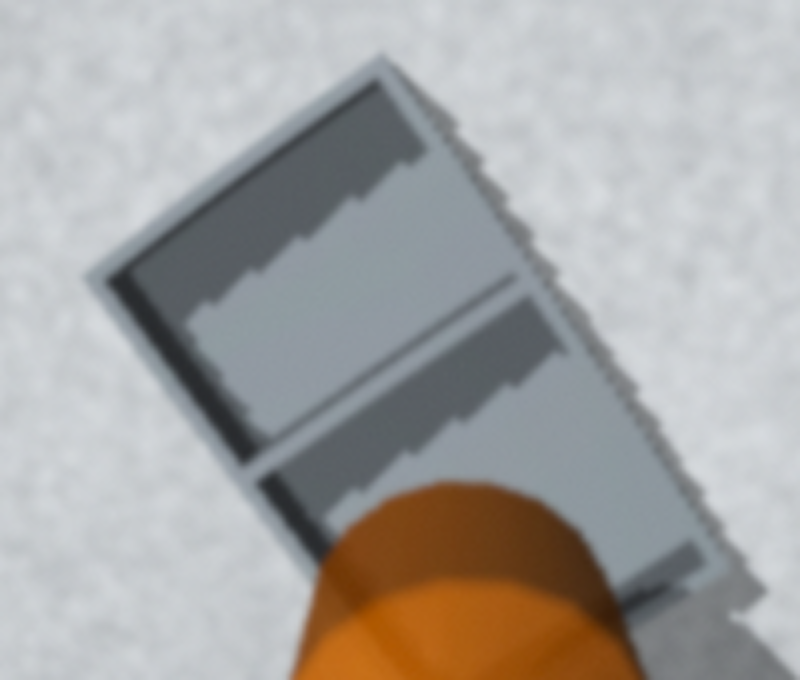

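Request:
arm_command(
  motion=[
    [0,0,0,2,0,8,22],
    [0,0,0,2,0,22,22],
    [0,0,0,2,0,40,22],
    [0,0,0,2,0,56,22],
    [0,0,0,2,0,67,22],
    [0,0,0,2,0,74,22],
    [0,0,0,2,0,77,22],
    [0,0,0,2,0,78,22],
    [0,0,0,2,0,78,22],
  ],
)

```text
t: 16.53
tcp_pos: [614.9, 227.9, 76.8]
eef_rot: [180.0, 0.0, -44.8]
contact_force: [-0.5, 0.2, -0.2]
gripper_width: 32.2
```

```bash
python3 - <<'E'
from h import *
plan(614.5,228,71)
cv2.imwrite("pics/d12.png",cv2.resize(capture("side")[220:380,230:450],None,fx=3,fy=3,interpolation=2))
cv2.imwrite("pics/s12.png",cv2.resize(capture("scene")[90:230,280:460],None,fx=3,fy=3,interpolation=2))
E
```

```text
t 16.53 tcp [614.9 227.9  76.8] rot [180.    0.  -44.8] w 32.2 j1,6 [14. 59.]
turn [0. 0. 0.] shift [-0.3  0.2  5.8] dist 6 ang 0
```

View pics/d12.png

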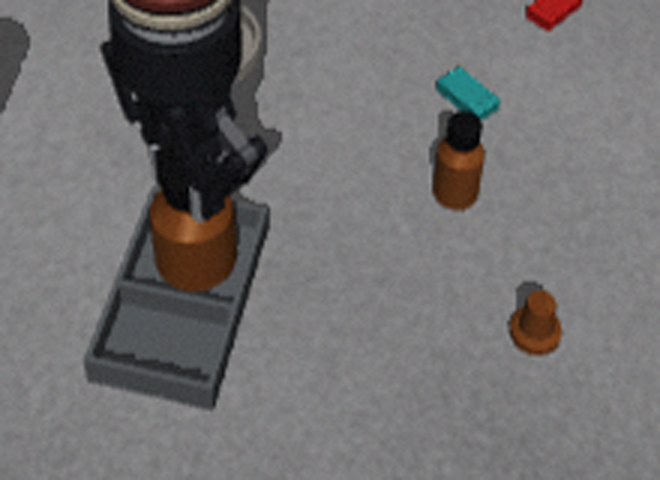

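View pics/s12.png

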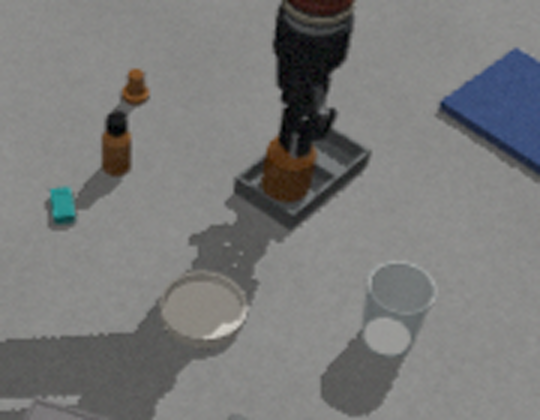

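The bottle sits inside the large bay in both views. I'll check its margin to the divider before lowering further.

```bash
python3 - <<'E'
from h import *
i=camera_info("side")
im=cv2.imread("pics/d12.png")
def pt(X,o=(230,220)): 
    u=proj(i,X);return ((u+0.5-np.array(o))*3-.5)
t=np.linspace(0,2*np.pi,60)
for z,col in [(9,(0,255,0))]:
    for a in t:
        p=pt([614.9+28*np.cos(a),227.9+28*np.sin(a),z]);cv2.circle(im,tuple(int(v) for v in p),1,col,-1)
cv2.imwrite("pics/d12o.png",cv2.resize(im[150:420,60:300],None,fx=2.5,fy=2.2))
# body edges at z=40: columns
r=im
c=pt([614.9,227.9,30]);print(c)
f=lambda x,y:((x+.5)/3-.5+230,(y+.5)/3-.5+220)
for q in [(125,284),(230,307),(118,292),(228,317)]: print(onplane(i,f(*q),25).round(1))
E
```

```text
[193.29780367 238.96970236]
[656.5 262.7  25. ]
[586.  275.6  25. ]
[660.2 269.   25. ]
[586.6 283.   25. ]
```

View pics/d12o.png

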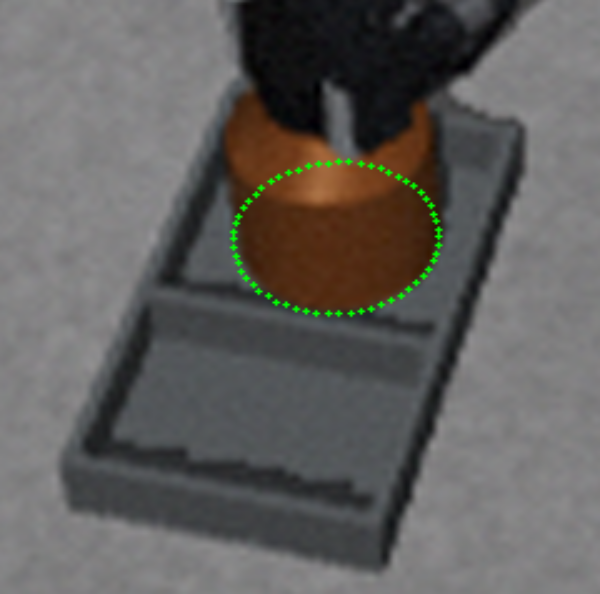

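The bottle sits about 14 mm clear of the divider, so I nudge it 2 mm towards the middle and lower.

Request:
arm_command(
  motion=[
    [0,0,0,-1,-1.5,1,22],
    [0,0,0,-1,-1.5,2.5,22],
    [0,0,0,-1,-1.5,4,22],
    [0,0,0,-1,-1.5,5,22],
    [0,0,0,-1,-1.5,5,22],
  ],
)

```text
t: 17.05
tcp_pos: [615.4, 229.9, 72.3]
eef_rot: [-180.0, -0.0, -44.8]
contact_force: [-0.8, -0.1, -1.8]
gripper_width: 32.0
```

Request:
arm_command(
  motion=[
    [0,0,0,0,0,0.8,22],
    [0,0,0,0,0,1.4,22],
    [0,0,0,0,0,1.4,22],
  ],
)

```text
t: 17.3
tcp_pos: [615.8, 230.1, 71.6]
eef_rot: [-179.9, -0.0, -44.8]
contact_force: [-0.5, 0.5, 2.2]
gripper_width: 32.1
```

Request:
arm_command(
  motion=[
    [0,0,0,0,0,0,34],
    [0,0,0,0,0,0,37],
    [0,0,0,0,0,0,42],
    [0,0,0,0,0,0,48],
    [0,0,0,0,0,0,52],
    [0,0,0,0,0,-8,54],
    [0,0,0,0,0,-25,56],
    [0,0,0,0,0,-50,60],
    [0,0,0,0,0,-80,60],
    [0,0,0,0,0,-100,60],
  ],
)

```text
t: 18.13
tcp_pos: [616.8, 230.3, 175.0]
eef_rot: [-179.8, -0.1, -44.8]
contact_force: [0.8, -0.4, 0.2]
gripper_width: 60.5
```

```bash
python3 - <<'E'
from h import *
i,im=snap("w13")
plan(434.5,154,160)
E
```

```text
t 18.18 tcp [619.6 231.1 180.2] rot [-179.4   -0.4  -44.8] w 60.0 j1,6 [14. 59.]
turn [-0.11 -0.06  0.  ] shift [-77.  185.4  17.6] dist 202 ang 1
```

View pics/w13.png

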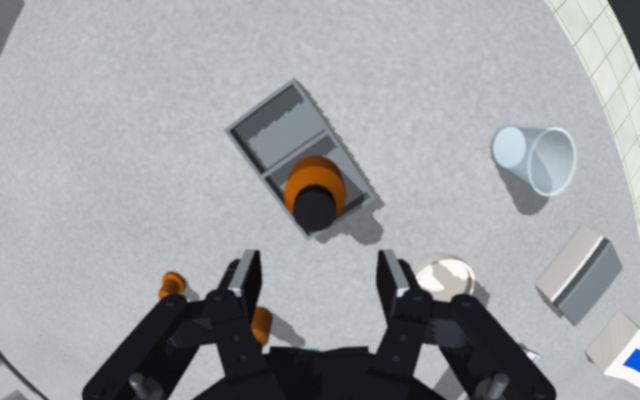

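The large bottle stands in the large bay. The small bottle is next.

Request:
arm_command(
  motion=[
    [0,0,0,-10,25,2,50],
    [0,0,0,-22,55,5,50],
    [0,0,0,-36,88,8,50],
    [0,0,0,-50,120,12,50],
    [0,0,0,-62,150,15,50],
    [0,0,0,-72,173,18,50],
    [0,0,0,-77,185,18,50],
    [-0.1,-0.06,0,-77,185,18,50],
  ],
)

```text
t: 18.85
tcp_pos: [431.2, 153.3, 158.8]
eef_rot: [179.9, 0.1, -44.8]
contact_force: [-0.1, -1.4, -0.3]
gripper_width: 49.9
```

```bash
python3 - <<'E'
from h import *
i=load("w13");P=[onplane(i,c,25,True)[:2] for c in [(225,130),(296,80),(370,197),(308,240)]];print(np.round(P,1),np.mean(P,0))
i,im=snap("w14")
x0,y0=270,140
m=(im[y0:245,x0:380].max(2)<45).astype(np.uint8)
n,l,s,c=cv2.connectedComponentsWithStats(m);k=1+np.argmax(s[1:,4])
cnt=cv2.findContours((l==k).astype(np.uint8),0,1)[0][0]
(cx,cy),r=cv2.minEnclosingCircle(cnt);print(s[k],cx+270,cy+140,r)
for z in (70,76): print(onplane(i,(cx+270,cy+140),z,True).round(1))
plan(434.5,154,53)
E
```

```text
[[591.  332.5]
 [672.6 315.6]
 [643.8 183.5]
 [565.8 194. ]] [618.30833756 256.38873385]
[ 36  46  28  31 685] 319.5 201.16666793823242 15.240763664245605
[433.1 154.1  70. ]
[434.5 155.6  76. ]
t 18.9 tcp [434.1 154.  159.9] rot [-180.     0.   -44.8] w 50.1 j1,6 [11. 56.]
turn [-0.  0. -0.] shift [  0.2  -0.2 106.9] dist 107 ang 0
```

View pics/w14.png

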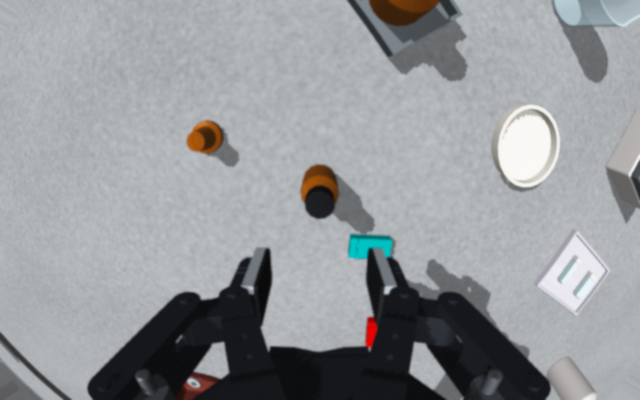

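The small bottle's cap is at (320,201), centred under the gripper. I descend and close.

Request:
arm_command(
  motion=[
    [0,0,0,0,-0.5,25,50],
    [0,0,0,0,-0.5,55,50],
    [0,0,0,0,-0.5,82,50],
    [0,0,0,0,-0.5,98,48],
    [0,0,0,0,-0.5,105,42],
    [0,0,0,0,-0.5,105,34],
    [0,0,0,0,-0.5,105,28],
    [0,0,0,0,-0.5,105,22],
    [0,0,0,0,-0.5,105,16],
    [0,0,0,0,-0.5,105,14],
  ],
)

```text
t: 19.73
tcp_pos: [435.8, 154.6, 56.2]
eef_rot: [-179.8, -0.1, -44.8]
contact_force: [-0.8, -0.5, 1.0]
gripper_width: 21.6
```

```bash
python3 - <<'E'
from h import *
plan(626,296,180)
E
```

```text
t 19.73 tcp [435.8 154.6  56.2] rot [-1.798e+02 -1.000e-01 -4.480e+01] w 21.6 j1,6 [11. 56.]
turn [-0.03 -0.01  0.  ] shift [  35.4 -234.7 -123.1] dist 267 ang 0
```

Request:
arm_command(
  motion=[
    [0,0,0,0,0,0,14],
    [0,0,0,0,0,-5,14],
    [0,0,0,0,0,-15,14],
    [0,0,0,0,0,-32,14],
    [0,0,0,0,0,-55,14],
    [0,0,0,0,0,-80,14],
    [0,0,0,0,0,-105,14],
    [0,0,0,0,0,-120,14],
    [0,0,0,0,0,-126,14],
    [0,0,0,0,0,-126,14],
  ],
)

```text
t: 20.57
tcp_pos: [437.0, 154.9, 184.9]
eef_rot: [-179.6, -0.3, -44.8]
contact_force: [0.2, 0.4, -0.3]
gripper_width: 22.1
```

```bash
python3 - <<'E'
from h import *
plan(626,296,182,-15)
i,im=snap("w15")
E
```

```text
t 20.57 tcp [437.  154.9 184.9] rot [-179.6   -0.3  -44.8] w 22.1 j1,6 [11. 56.]
turn [-0.06 -0.06 -4.97] shift [  34.5 -233.3    4.7] dist 236 ang 30
```

View pics/w15.png

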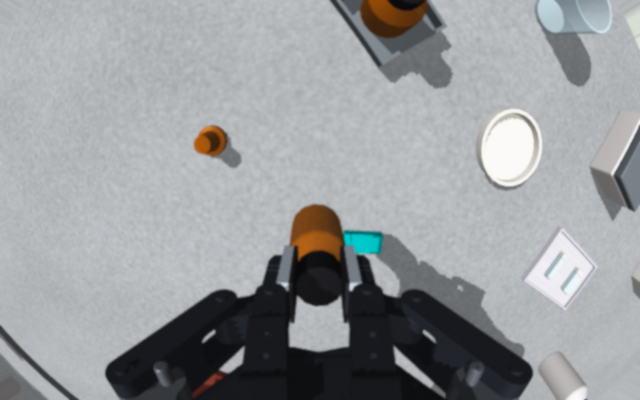

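The small bottle is held upright at (320,260). I carry it over to the small bay.

Request:
arm_command(
  motion=[
    [0,0,-0.1,1,-6,0,14],
    [0,0,-0.4,3,-18,0,14],
    [0,0,-0.9,6,-38,0,14],
    [0,0,-1.5,10,-65,0,14],
    [0,0,-2.2,14,-95,2,14],
    [0,0,-2.9,19,-125,3,14],
    [0,0,-3.6,23,-155,4,14],
    [0,0,-4.2,27,-183,4,14],
    [0,0,-4.7,31,-207,4,14],
    [-0.06,-0.06,-5,33,-223,4,14],
  ],
)

```text
t: 21.45
tcp_pos: [617.1, 290.7, 177.2]
eef_rot: [179.8, 0.3, -14.7]
contact_force: [0.2, 0.1, -0.2]
gripper_width: 21.7
```

```bash
python3 - <<'E'
from h import *
plan(626,296,110,-15)
E
```

```text
t 21.45 tcp [617.1 290.7 177.2] rot [179.8   0.3 -14.7] w 21.7 j1,6 [19. 34.]
turn [0.03 0.05 0.06] shift [ 7.6 -7.6 67.1] dist 68 ang 1
```

Request:
arm_command(
  motion=[
    [0.03,0.05,0.06,5,-5,0,14],
    [0.03,0.05,0.06,8,-8,0,14],
    [0.03,0.05,0.06,8,-8,10,14],
    [0.03,0.05,0.06,8,-8,28,14],
    [0.03,0.05,0.06,8,-8,48,14],
    [0.03,0.05,0.06,8,-8,68,14],
    [0.03,0.05,0.06,8,-8,82,14],
    [0.03,0.05,0.06,8,-8,88,14],
    [0.03,0.05,0.06,8,-8,88,14],
  ],
)

```text
t: 22.2
tcp_pos: [623.9, 295.1, 86.1]
eef_rot: [179.8, 0.3, -15.1]
contact_force: [-0.8, -0.6, -0.4]
gripper_width: 21.5
```

```bash
python3 - <<'E'
from h import *
plan(626,296,60,-15)
i=camera_info("side")
im=cv2.resize(capture("side")[220:380,230:450],None,fx=3,fy=3,interpolation=2)
s=sensors.get_state()["tcp_pos"]
for a in np.linspace(0,2*np.pi,60):
    p=(proj(i,[s[0]+17*np.cos(a),s[1]+17*np.sin(a),4])+.5-[230,220])*3-.5
    cv2.circle(im,tuple(int(v) for v in p),0,(0,255,0),-1)
cv2.imwrite("pics/d16.png",im)
E
```

```text
t 22.2 tcp [623.9 295.1  86.1] rot [179.8   0.3 -15.1] w 21.5 j1,6 [19. 35.]
turn [ 0.03  0.05 -0.01] shift [ 1.9 -1.5 26.1] dist 26 ang 0
```

View pics/d16.png

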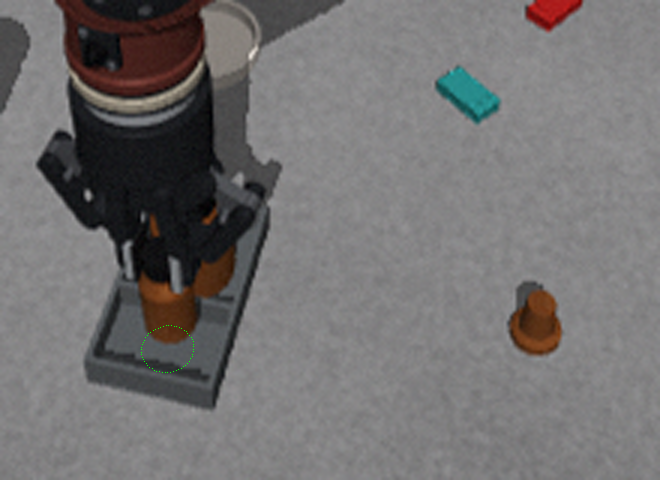

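Request:
arm_command(
  motion=[
    [0.03,0.05,0,1,-1,6,14],
    [0.03,0.05,0,2,-2.5,13,14],
    [0.03,0.05,0,2,-2.5,18,14],
    [0.03,0.05,0,2,-2.5,22,14],
    [0.03,0.05,0,2,-2.5,24,14],
    [0.03,0.05,0,2,-2.5,25,14],
    [0.03,0.05,0,2,-2.5,25,14],
  ],
)

```text
t: 22.83
tcp_pos: [627.6, 297.5, 62.7]
eef_rot: [-179.9, -0.1, -15.0]
contact_force: [-0.9, -0.5, -0.7]
gripper_width: 21.5
```

Request:
arm_command(
  motion=[
    [0,0,0,-0.5,0,1,14],
    [0,0,0,-0.5,0,1.8,14],
    [0,0,0,-0.5,0,2.2,14],
  ],
)

```text
t: 23.08
tcp_pos: [627.2, 297.7, 60.6]
eef_rot: [-179.9, -0.2, -15.0]
contact_force: [0.8, -1.4, -0.7]
gripper_width: 21.9
```

Request:
arm_command(
  motion=[
    [0,0,0,0,0,0.8,14],
    [0,0,0,0,0,1.3,14],
  ],
)

```text
t: 23.25
tcp_pos: [627.4, 297.9, 60.1]
eef_rot: [-179.9, -0.2, -15.0]
contact_force: [-2.0, 0.1, 4.4]
gripper_width: 22.0
```

Contact. I release it and retreat straight up.

Request:
arm_command(
  motion=[
    [0,0,0,0,0,0,24],
    [0,0,0,0,0,0,27],
    [0,0,0,0,0,0,32],
    [0,0,0,0,0,0,38],
    [0,0,0,0,0,0,42],
    [0,0,0,0,0,-8,44],
    [0,0,0,0,0,-25,46],
    [0,0,0,0,0,-50,50],
    [0,0,0,0,0,-80,50],
    [0,0,0,0,0,-105,50],
  ],
)

```text
t: 24.08
tcp_pos: [627.3, 297.9, 167.3]
eef_rot: [-179.9, -0.2, -15.0]
contact_force: [0.6, 1.0, 0.5]
gripper_width: 50.1
```

```bash
python3 - <<'E'
from h import *
i,im=snap("w17")
plan(389,265,150,-15)
E
```

```text
t 24.13 tcp [630.9 299.3 174.6] rot [-179.5   -0.7  -15. ] w 49.9 j1,6 [20. 35.]
turn [-0.08 -0.12 -0.01] shift [-225.1   96.    20.9] dist 246 ang 1
```

View pics/w17.png

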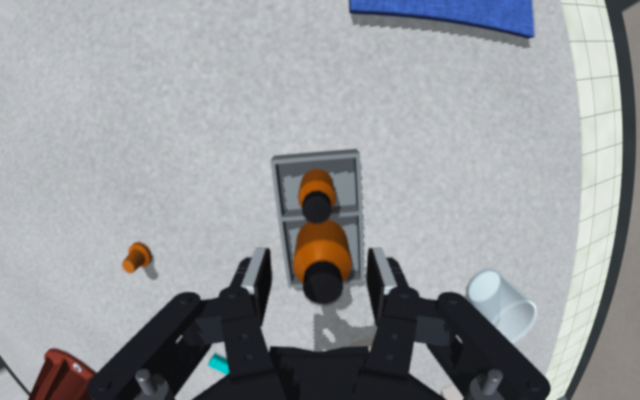

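Both bottles stand in their bays. The stopper is at (137,257).

Request:
arm_command(
  motion=[
    [0,0,0,-22,9,0,50],
    [0,0,0,-55,23,2,50],
    [0,0,0,-90,38,5,50],
    [0,0,0,-125,53,9,50],
    [0,0,0,-160,68,13,50],
    [0,0,0,-190,81,17,50],
    [0,0,0,-213,91,20,50],
    [-0.08,-0.12,0,-224,96,21,50],
    [-0.08,-0.12,0,-225,96,21,50],
  ],
)

```text
t: 24.88
tcp_pos: [387.0, 264.6, 149.5]
eef_rot: [180.0, 0.1, -15.0]
contact_force: [-0.0, -0.5, 0.6]
gripper_width: 50.0
```

```bash
python3 - <<'E'
from h import *
i,im=snap("w18")
plan(389,265,80,-15)
hsv=cv2.cvtColor(im,cv2.COLOR_BGR2HSV);m=((hsv[...,1]>120)&(hsv[...,0]<25)&(im[...,2]>50)).astype(np.uint8)
n,l,s,c=cv2.connectedComponentsWithStats(m)
for k in range(1,n):
    if s[k,4]>100: print(s[k],c[k])
cv2.imwrite("pics/w18c.png",cv2.resize(im[120:260,240:400],None,fx=4,fy=4,interpolation=2))
E
```

```text
t 24.93 tcp [389.1 265.3 150.3] rot [-1.799e+02 -1.000e-01 -1.500e+01] w 49.8 j1,6 [26. 41.]
turn [-0.01 -0.01  0.  ] shift [-0.1  0.4 70.3] dist 70 ang 0
[ 517   91   45   35 1201] [538.02830974 106.45212323]
[ 509  140   61   63 2564] [535.89118565 168.24219969]
[300 167  34  36 931] [316.42212675 183.89366273]
[ 92 341  34  35 478] [106.62133891 352.58158996]
[178 383  18  17 203] [185.99014778 392.37438424]
```

View pics/w18c.png

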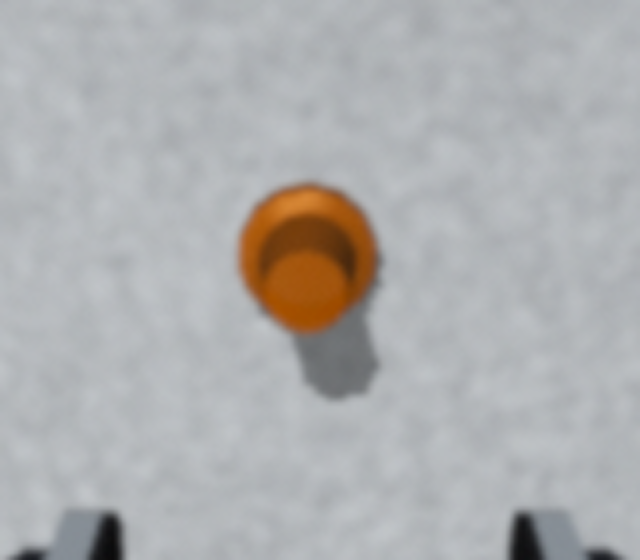

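```bash
python3 - <<'E'
from h import *
i=load("w18")
print(onplane(i,(316.8,182.7),6,True),onplane(i,(316.6,192),36,True))
plan(387.5,265.5,13,-15)
E
```

```text
[385.47939178 266.73706065   6.        ] [385.54758817 266.83851222  36.        ]
t 24.93 tcp [389.1 265.3 150.3] rot [-1.799e+02 -1.000e-01 -1.500e+01] w 49.8 j1,6 [26. 41.]
turn [-0.01 -0.01  0.  ] shift [ -1.7   0.3 137.3] dist 137 ang 0
```

Head and plug rays agree on (385.5, 266.8), upright. I descend around the plug and close.

Request:
arm_command(
  motion=[
    [0,0,0,-2.7,-0.3,30,48],
    [0,0,0,-2.7,-0.3,65,46],
    [0,0,0,-2.7,-0.3,98,44],
    [0,0,0,-2.7,-0.3,122,42],
    [0,0,0,-2.7,-0.3,133,40],
    [0,0,0,-2.7,-0.3,136,40],
    [0,0,0,-2.7,-0.3,136,40],
  ],
)

```text
t: 25.52
tcp_pos: [388.0, 266.6, 14.3]
eef_rot: [-179.9, -0.1, -15.0]
contact_force: [0.4, 1.5, -0.1]
gripper_width: 40.0
```

```bash
python3 - <<'E'
from h import *
i,im=snap("w19")
plan(386.3,266.4,14,-15)
E
```

```text
t 25.57 tcp [388.7 267.1  15.3] rot [-179.9   -0.2  -15. ] w 40.2 j1,6 [26. 41.]
turn [-0.02 -0.03 -0.  ] shift [-2.2  1.3  1.3] dist 3 ang 0
```

View pics/w19.png

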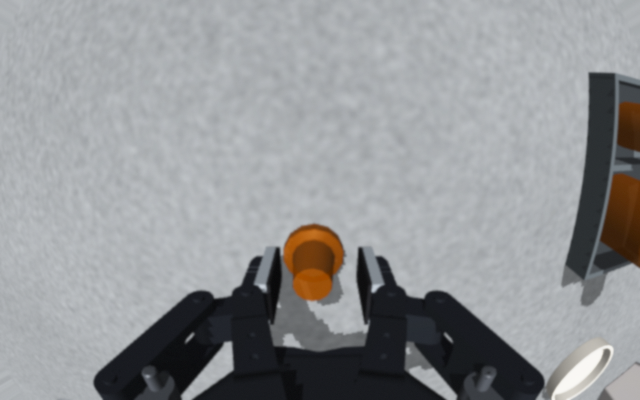

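The stopper is slightly left of centre, 313 against 319. I shift 2 mm that way and close slowly.

Request:
arm_command(
  motion=[
    [0,0,0,-1.5,1,0.5,38],
    [0,0,0,-2.5,1,1,36],
    [0,0,0,-2.5,1,1,32],
    [0,0,0,-2.5,1,1,28],
    [0,0,0,-2.5,1,1,24],
    [0,0,0,-2.5,1,1,20],
    [0,0,0,-2.5,1,1,16],
    [0,0,0,-2.5,1,1,14],
    [0,0,0,-2.5,1,1,12],
    [0,0,0,-2.5,1,1,12],
  ],
)

```text
t: 26.4
tcp_pos: [386.4, 267.0, 15.2]
eef_rot: [-179.8, -0.2, -15.0]
contact_force: [-1.6, -0.8, 5.5]
gripper_width: 18.8
```

```bash
python3 - <<'E'
from h import *
i,im=snap("w20")
plan(386,266,100,-15)
E
```

```text
t 26.45 tcp [386.5 267.   15.2] rot [-179.8   -0.2  -15. ] w 18.5 j1,6 [26. 41.]
turn [-0.03 -0.03 -0.  ] shift [  0.1   0.9 -84.8] dist 85 ang 0
```

View pics/w20.png

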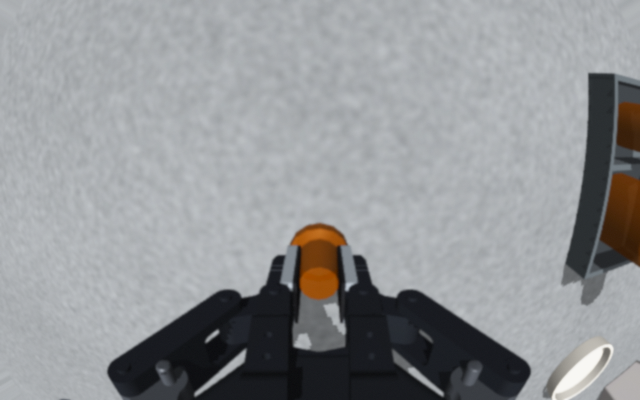

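Gripped: the jaw width is 18.8 and the plug sits between the pads. I lift it and carry it to the dish.

Request:
arm_command(
  motion=[
    [0,0,0,0,0,-4,12],
    [0,0,0,0,0,-14,12],
    [0,0,0,0,0,-30,12],
    [0,0,0,0,0,-52,12],
    [0,0,0,0,0,-75,12],
    [0,0,0,0,0,-95,12],
    [0,0,0,0,0,-108,12],
    [0,0,0,0,0,-115,12],
  ],
)

```text
t: 27.12
tcp_pos: [387.5, 267.5, 133.2]
eef_rot: [-179.7, -0.4, -15.0]
contact_force: [0.5, 0.1, -0.5]
gripper_width: 18.4
```

```bash
python3 - <<'E'
from h import *
i=load("w6");print("dish w6",onplane(i,(516,86),18,True).round(1))
i=load("w14");print("dish w14",onplane(i,(526.5,146),18,True).round(1))
plan(625,23,130,-30)
E
```

```text
dish w6 [619.4  24.8  18. ]
dish w14 [623.3  28.2  18. ]
t 27.12 tcp [387.5 267.5 133.2] rot [-179.7   -0.4  -15. ] w 18.4 j1,6 [26. 41.]
turn [-0.07 -0.06  2.5 ] shift [292.7 174.7   4.1] dist 341 ang 15
```

Request:
arm_command(
  motion=[
    [0,0,0.1,5,3,0,12],
    [0,0,0.2,16,10,0,12],
    [0,0,0.4,33,20,0,12],
    [0,0,0.7,57,34,0,12],
    [0,0,1,83,50,0,12],
    [0,0,1.3,110,66,0,12],
    [0,0,1.6,137,82,0,12],
    [0,0,1.8,163,97,0,12],
    [0,0,2,188,112,0,12],
    [0,0,2.2,213,127,0,12],
  ],
)

```text
t: 27.95
tcp_pos: [560.4, 87.9, 132.5]
eef_rot: [-179.6, -0.2, -28.3]
contact_force: [0.4, 0.6, -0.9]
gripper_width: 18.1
```

```bash
python3 - <<'E'
from h import *
i,im=snap("w21")
plan(625,25,110,-30)
E
```

```text
t 28.0 tcp [564.9  84.  133.4] rot [-179.6   -0.6  -28.5] w 18.6 j1,6 [ 1. 30.]
turn [-0.06 -0.1   0.25] shift [80.8 23.3 24.1] dist 87 ang 2
```

View pics/w21.png

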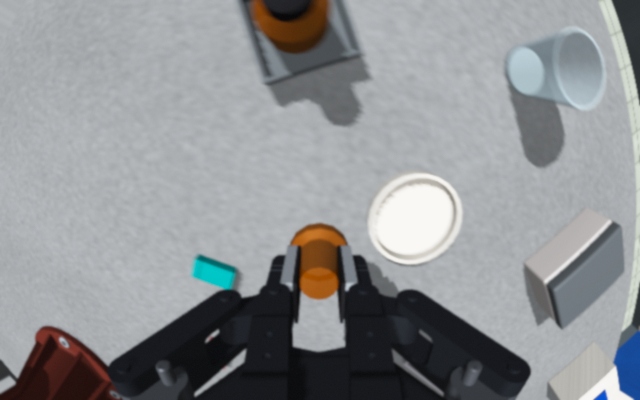

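The dish rim spans columns 368–462 and rows 172–266, so its centre is about (415,219).

```bash
python3 - <<'E'
from h import *
i=load("w21");d=onplane(i,(415.5,218.5),17,True);print(d)
print(np.linalg.norm(onplane(i,(368,219),18,True)-onplane(i,(462,219),18,True)))
plan(d[0],d[1],110,-30);plan(626,24,110,-30)
E
```

```text
[629.08848594  24.02965345  17.        ]
94.41458524202167
t 28.0 tcp [564.9  84.  133.4] rot [-179.6   -0.6  -28.5] w 18.6 j1,6 [ 1. 30.]
turn [-0.06 -0.1   0.25] shift [84.8 22.2 24.2] dist 91 ang 2
t 28.0 tcp [564.9  84.  133.4] rot [-179.6   -0.6  -28.5] w 18.6 j1,6 [ 1. 30.]
turn [-0.06 -0.1   0.25] shift [82.1 23.7 24.1] dist 89 ang 2
```

Request:
arm_command(
  motion=[
    [0,0,0,24,7,0,12],
    [0,0,0,45,12,0,12],
    [0,0,0,63,17,5,12],
    [-0.06,-0.1,0,76,21,18,12],
    [-0.06,-0.1,0,83,23,38,12],
    [-0.06,-0.1,0,84,23,60,12],
    [-0.06,-0.1,0,84,23,80,12],
    [-0.06,-0.1,0,84,23,94,12],
    [-0.06,-0.1,0,84,23,102,12],
    [-0.06,-0.1,0,84,23,105,12],
  ],
)

```text
t: 28.83
tcp_pos: [627.1, 23.8, 26.6]
eef_rot: [179.9, 0.2, -28.5]
contact_force: [-0.5, 0.6, -0.1]
gripper_width: 18.3
```

```bash
python3 - <<'E'
from h import *
i,im=snap("w22")
plan(628,24,20,-28)
E
```

```text
t 28.88 tcp [627.7  23.9  27.4] rot [ 1.799e+02  1.000e-01 -2.850e+01] w 18.5 j1,6 [-4. 24.]
turn [ 0.01  0.02 -0.08] shift [ 0.2 -0.3  7.4] dist 7 ang 1
```

View pics/w22.png

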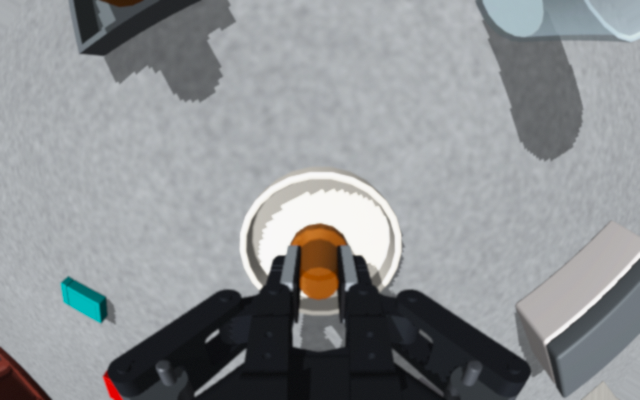

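The stopper is centred over the dish. I lower it.

Request:
arm_command(
  motion=[
    [0,0,0,0,0,2,12],
    [0,0,0,0,0,4,12],
    [0,0,0,0,0,5.5,12],
    [0,0,0,0,0,6.3,12],
    [0,0,0,0,0,6.5,12],
  ],
)

```text
t: 29.3
tcp_pos: [628.1, 23.9, 21.4]
eef_rot: [179.9, 0.1, -28.5]
contact_force: [0.3, 1.0, -0.5]
gripper_width: 18.6
```

Request:
arm_command(
  motion=[
    [0,0,0,0,0,0.8,12],
    [0,0,0,0,0,1.3,12],
    [0,0,0,0,0,1.5,12],
  ],
)

```text
t: 29.55
tcp_pos: [628.3, 23.8, 20.3]
eef_rot: [179.9, 0.1, -28.5]
contact_force: [-0.1, -0.7, 1.2]
gripper_width: 18.3
```

Request:
arm_command(
  motion=[
    [0,0,0,0,0,0.6,12],
    [0,0,0,0,0,1,12],
  ],
)

```text
t: 29.72
tcp_pos: [628.4, 23.8, 20.2]
eef_rot: [179.9, 0.1, -28.5]
contact_force: [-2.7, -0.5, 6.9]
gripper_width: 18.6
```

Contact. I release and rise straight up.

Request:
arm_command(
  motion=[
    [0,0,0,0,0,0,21],
    [0,0,0,0,0,0,24],
    [0,0,0,0,0,0,28],
    [0,0,0,0,0,0,33],
    [0,0,0,0,0,0,37],
    [0,0,0,0,0,-8,38],
    [0,0,0,0,0,-25,40],
    [0,0,0,0,0,-60,45],
    [0,0,0,0,0,-100,50],
    [0,0,0,0,0,-140,50],
  ],
)

```text
t: 30.55
tcp_pos: [627.7, 23.9, 161.1]
eef_rot: [179.9, 0.2, -28.5]
contact_force: [0.4, -0.1, 0.2]
gripper_width: 49.7
```

```bash
python3 - <<'E'
from h import *
i,im=snap("w23")
plan(480,-60,300,-30)
E
```

```text
t 30.6 tcp [634.3  23.6 172.6] rot [-179.7   -0.7  -28.5] w 50.1 j1,6 [-4. 24.]
turn [-0.05 -0.12  0.26] shift [ -94.2  146.3 -129.4] dist 217 ang 2
```

View pics/w23.png

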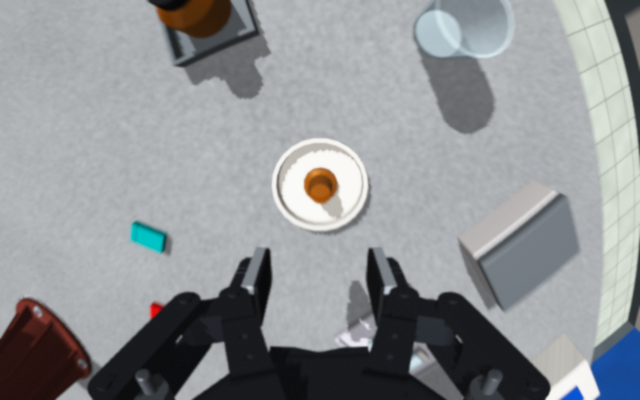

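The stopper stands in the middle of the dish at (320,185). I back off so the fixed cameras see everything.

Request:
arm_command(
  motion=[
    [0,0,0,0,10,-40,50],
    [0,0,0,-10,40,-70,50],
    [0,0,0,-30,70,-90,50],
    [0,0,0,-50,100,-110,50],
    [0,0,0,-70,130,-125,50],
    [0,0,0,-85,160,-130,50],
    [0,0,0,-90,190,-130,50],
    [0,0,0,-90,210,-130,50],
    [0,0,0,-90,215,-130,50],
    [0,0,0,-90,215,-130,50],
  ],
)

```text
t: 31.43
tcp_pos: [450.6, -123.3, 300.9]
eef_rot: [-179.7, -0.8, -28.6]
contact_force: [0.0, -0.7, -0.2]
gripper_width: 49.4
```

```bash
python3 - <<'E'
from h import *
a=capture("scene");b=capture("side");snap("w24")
cv2.imwrite("pics/s25.png",cv2.resize(a[100:300,230:450],None,fx=3,fy=3,interpolation=2)[:600])
cv2.imwrite("pics/d25.png",cv2.resize(b[140:340,190:410],None,fx=3,fy=3,interpolation=2)[:600])
print({k:np.round(v,2) for k,v in sensors.get_state().items() if k in("t","tcp_pos","contact_force")})
E
```

```text
{'t': np.float64(31.58), 'tcp_pos': array([ 451.49, -121.7 ,  300.28]), 'contact_force': array([0.38, 1.09, 0.79])}
```

View pics/s25.png

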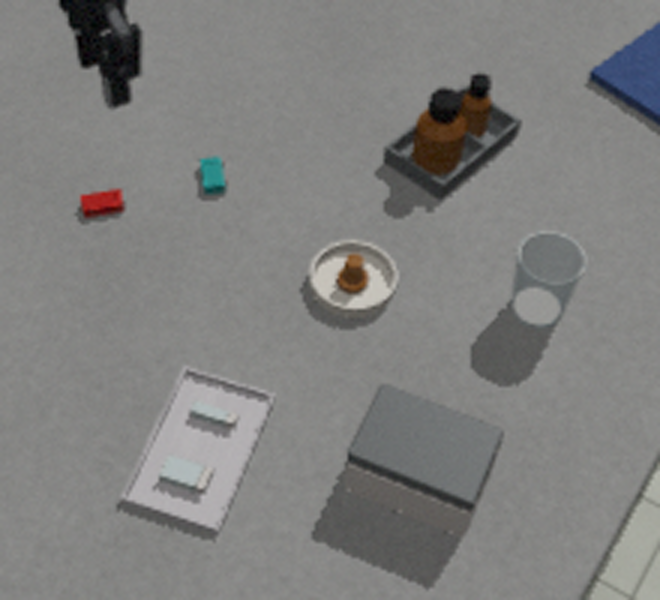

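View pics/d25.png

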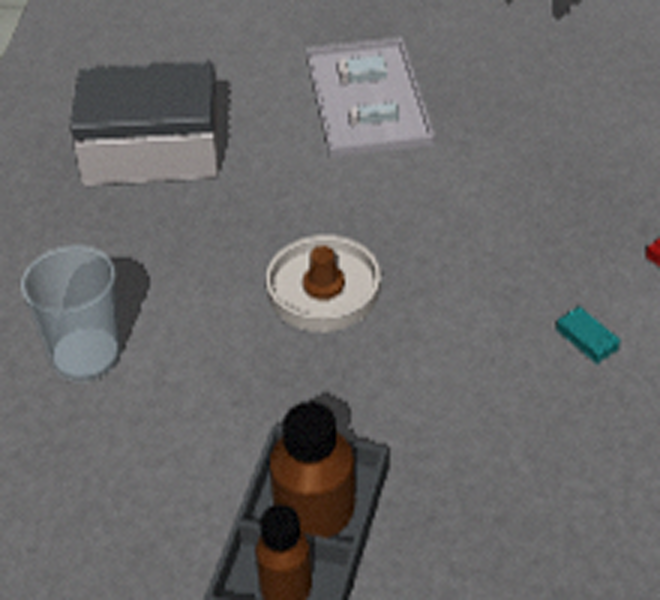

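View pics/w24.png

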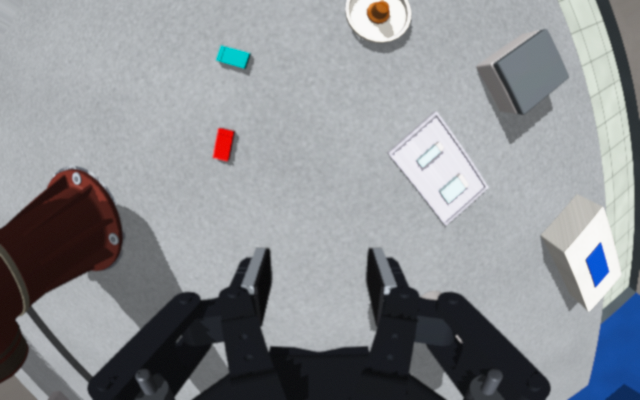

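In every view the pieces are in place:
- Both cuvettes lie flat and apart.
- The stopper stands in the dish.
- The bottles stand in their own bays.
- The beaker is where it was.

I'll check the positions against the tray frames, then hand in.

```bash
python3 - <<'E'
from h import *
i=camera_info("side");im=cv2.imread("pics/d25.png")
f=lambda x,y:((x+.5)/3-.5+190,(y+.5)/3-.5+140)
S=camera_info("scene");g=lambda x,y:((x+.5)/3-.5+230,(y+.5)/3-.5+100)
O=np.array([618.5,257.5]);u=np.array([.18,.984]);v=np.array([.984,-.18])
for n,a,b,h in [("large",(445,103),(309,432),81),("small",(480,88),(280,527),67)]:
    p,e=tri(S,g(*a),i,f(*b)); print(n,p.round(1),"minus cap height",round(p[2]-h,1),"tray xy",((p[:2]-O)@v).round(1),((p[:2]-O)@u).round(1))
s=sensors.get_state();print(np.abs(s["joint_vel"]).max())
b=capture("side");c0=cv2.imread("pics/side0.png")
print("wash diff",np.abs(b[70:135,335:365].astype(int)-c0[70:135,335:365]).mean(),"beaker diff",np.abs(b[220:268,195:232].astype(int)-c0[220:268,195:232]).mean())
print(arm.close_job())
E
```

```text
large [615.1 232.8  86.6] minus cap height 5.6 tray xy 1.1 -25.0
small [628.  293.2  68.9] minus cap height 1.9 tray xy 3.0 36.9
0.5408366529132637
wash diff 17.846324786324786 beaker diff 3.8044294294294296
the job is handed in; nothing more can be done
None
```

I sorted all five pieces and handed the job in at about 32 s of the 125 s allowed. I lowered each piece until I felt contact, then let go. The script gives no verdict, so these are my last checks:

| Piece | Where it is | Check |
|---|---|---|
| Large bottle | (1, -25) mm in the tray frame | in range (x ±12.5, y -41.5 to -16.5) |
| Small bottle | (3, 37) mm in the tray frame | in range (x ±23.5, y 27.5 to 52.5) |
| Cuvettes | metal tray, about 70 mm apart | lying flat, by eye in all three views |
| Stopper | middle of the dish | upright on its head, by eye |

- **Bottle heights:** from the two fixed cameras the undersides came out at 5.6 mm and 1.9 mm. The floor is at 4 mm and the limits are 1–9 mm, so the spread is camera error.
- **Bottle bays:** different views put the bay centres up to about 6 mm apart along the tray.
- **Beaker:** its image barely changed from the start (mean difference 3.8 grey levels).
- **Wash bottle, not confirmed:** its image did change (mean difference 17.8). I never moved close to it and no contact force showed at any time. The gripper hanging in front of it, or its shadow, may explain the change. I handed in from the same script, so I did not look at that picture.

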